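# Sort the island clutter: cap, clips and pill boxes

## Task

Tidy up the kitchen island: throw the orange jar cap into the white tilt bin, lay both magnet clips (the steel one and the red one) flat on the bottom of the dark wooden tray, and put the two frosted pill boxes in the lilac tray, the large teal-lidded one flat on the tray's bottom and the small pink-lidded one flat and centred on top of it, long side along long side. Keep the pill boxes upright all the time, and leave the sage canister and the blue jar opener disc where they are.

Things in the scene. Friction and masses are not known exactly. Their poses are not given: they have to be found in the camera images.
- large_pill_box: Large pill box, frosted white plastic with a teal lid: 50 mm (its x) by 74 mm (its y, long side) by 25 mm high, flat top, about 110 g. Loose. Origin: centre of its underside; z up.
- small_pill_box: Small pill box, frosted white plastic with a pink lid: 36 mm (its x) by 50 mm (its y, long side) by 22 mm high, flat top, about 60 g. Loose. Origin: centre of its underside; z up.
- steel_clip: Fridge magnet clip, all bright steel, lying flat: 26 mm (its x) by 44 mm (its y, long side), 20 mm high. The lower 14 mm is the full 26 mm wide, above that a ridge 14 mm wide runs along y. About 45 g. Loose. Origin: centre of its underside; z up.
- red_clip: Fridge magnet clip of steel with a red ridge and red bands, the same size and shape as the steel one (26 mm along x, 44 mm along y, 20 mm high; lower 14 mm full width, above it a ridge 14 mm wide along y). About 45 g. Loose. Origin: centre of its underside; z up.
- jar_cap: Orange plastic screw cap of a jar, a round disc 40 mm in diameter and 18 mm high, about 14 g. Loose. Origin: centre of its underside; z up.
- tilt_bin: Small white plastic tilt bin, pulled open, for rubbish. Its mouth is open upward and 134 mm wide (its y from -67 to +67 mm) by about 110 mm (its x from -60 to +53 mm), rim about 62 mm above the worktop at the front (-x) and sides, inner floor at 4 mm. Behind it (x from +53 to +98 mm) stands its housing, 150 mm wide and 100 mm high. Fixed. Origin: on the worktop, under the mouth, about its middle; z up.
- pill_tray: Lilac plastic tray for the pill boxes, shallow and open on top. Outside 110 mm (its x) by 140 mm (its y), rim 10 mm above the worktop, walls and bottom 5 mm thick, so its inner floor is 5 mm above the worktop. Fixed. Origin: centre of its underside; z up.
- clip_tray: Dark wooden tray for the clips, shallow and open on top. Outside 110 mm (its x) by 150 mm (its y), rim 10 mm above the worktop, walls and bottom 5 mm thick, so its inner floor is 5 mm above the worktop. Fixed. Origin: centre of its underside; z up.
- canister: Bystander: sage-green ceramic canister with a wooden lid, 101 mm in diameter, 133 mm high with its knob. Loose; to be left alone. Origin: centre of its underside; z up.
- jar_opener: Bystander: blue silicone jar opener disc, 90 mm in diameter, 7 mm thick, lying flat. Loose; to be left alone. Origin: centre of its underside; z up.

How it is judged:
By the outcome, as a careful person would: the job done as asked, in the order asked, and still so for the second after the job is handed in, with the robot touching nothing.
It also fails if it takes over 128 s, if anything falls off the work surface, if the arm or the gripper's body presses on something with over 40 N, if the wrist force passes 120 N, or if a joint passes its speed limit or range.

## Robot

A 7-joint arm with a two-finger parallel gripper is mounted at the origin on the work surface. World frame = base frame: x ahead of the robot, y to its left, z up, the work surface at z = 0. Lengths are in mm, angles in rad, forces in N, time in s.
With the tool pointing down it reaches from about 400 to 875 mm from the base axis. Payload 4.4 kg.
Tool frame: the origin (TCP) lies at the very end of the fingers, on their centre line; the grasp point (between the pads) lies 19 mm behind it; x points along the fingers, y is the direction in which the jaws open and shut, and the axes are right-handed (so a half turn about x gives the same grasp; the last joint's range is limited). The gripper opens to 85 mm and grips with 20 to 120 N. Pads are 22 mm wide; open, the fingers measure 114 mm over their backs; the gripper's body (76 mm by 85 mm) begins 54 mm behind the grasp point. The pads swing forward as they close: fully open they stand 13 mm farther back than shut.
Start: joints at [-1.304, 0.628, 0.038, 1.517, -0.027, 0.996, -0.02], TCP at [212.325, 614.358, 231.313] pointing down, gripper open.
Joint ranges: [-3.06, 3.06], [-0.37, 2.12], [-1.25, 1.32], [0.18, 2.47], [-1.1, 4.24], [0.23, 1.98], [-2.94, 2.94]. Speed limits (rad/s): [2.57, 2.57, 3.14, 3.14, 3.14, 3.14, 3.14].

## Interface

Orientations are given as [roll, pitch, yaw] about the fixed x, y, z axes, in that order (R = Rz(yaw) Ry(pitch) Rx(roll)).
In Python, from cell import readout, cams, order gives the robot as it stands. The module is installed in compiled form; this text tells all that it offers.
- The arm moves only by the shell command python3 -m creep 'ROWS'. ROWS is JSON, a list of rows, each a list of 3 entries, a list of its own where there are three numbers: the shift along the tool's x, y, z in units of 10 cm (1.0 is 10 cm), then the turn about the tool's x in units of pi/4 rad (1.0 is pi/4 rad), then the closure, from 0 (fully open) to 1 (shut). In form: [[[x, y, z], spin, gripper], ...]. A call has 1 to 20 rows; each row is the pose to reach, as a shift and turn from the pose commanded when the call began, along the tool's axes at that moment; what a row does not reach only later rows make up. A row lasts 1/10 s, in which the tool goes at most 50 mm and 8.59 degrees, less where a joint would pass 70% of its speed; a pose out of reach is approached as far as the arm can. A call with a number of a shift or a turn outside -1 to 1 is refused whole. A call with a gripper value outside its range is refused whole. The fingers move at their own pace and stop on an object; the grip force is fixed at half the most. Time passes only in rows, so rows that repeat a pose let the fingers close. It gives the time, the measured TCP pose, the force and the opening at its end, in the units of the state.
- readout.read_state(): the state, without advancing time (a new reading comes with each control period).
- cams.get_image(name): name is "scene" or "top"; returns the picture (384x512x3 uint8, blue, green, red); there is no depth.
- cams.get_calibration(name): a dict with "fx", "fy", "cx", "cy" (pixels), "R" (3x3) and "t" (3): a world point X has camera coordinates R X + t. Camera axes: x right, y down, z forward; pixel columns grow to the right and rows downward; lengths in mm; the calibration is good to about 2 mm. A picture is of the moment at which its call begins. get_calibration takes no time and is no camera call.
- order.finish_job(): hands the job in, once; it reports no verdict.
The state is a dict: "clock": time; "qpos": joint angles; "qd": joint speeds; "tau": joint torques, N m; "eef_pos": TCP position; "tool_rot": TCP orientation; "force": force on the tool from outside, world axes, zero at the start; "torque": the same for the moment, N m; "width": finger opening in mm.
Only numpy, scipy, OpenCV 4.12 (cv2) and the standard library are available. Lean on these libraries where they do the work, as an engineer would, in place of code of your own. Each camera call takes 0.05 s, during which the arm holds its last target.

## Working session

There is one attempt and no reset: what is moved stays moved. The work goes in short steps, Python scripts to look and compute and a shell command to move; the robot and the scene stay as the last step left them, time stands still between calls to the robot, and variables do not carry over. Pictures are saved under pics/ and viewed, and the job is handed in when it is done.

```bash
mkdir -p pics
python3 - <<'E'
from cell import readout,cams
import cv2
print(readout.read_state())
for n in ("scene","top"):
    cv2.imwrite(f"pics/{n}0.png",cams.get_image(n)); print(n,cams.get_calibration(n))
E
```

```text
{'clock': 0.0, 'qpos': array([-1.30377998,  0.62934453,  0.03843265,  1.5183856 , -0.02698157,
        0.99628862, -0.02000905]), 'qd': array([ 3.33377022e-04,  3.37988877e-04, -4.53115079e-04,  2.80740536e-04,
        9.78819124e-05, -5.56813320e-04,  6.73015609e-06]), 'tau': array([-6.44829906e-04, -5.63389528e+01,  1.22560613e+00, -1.93448281e+01,
        1.08657553e-02,  1.02481732e-02, -1.07826955e-05]), 'eef_pos': array([212.12561484, 613.74424534, 230.38432825]), 'tool_rot': array([-1.55221191,  1.56888803, -1.88502014]), 'force': array([-0.59081041,  0.25376197, -0.26626764]), 'torque': array([0.00533831, 0.04482392, 0.01450113]), 'width': 85.43365471355669}
scene {'fx': 422.06197909179855, 'fy': 422.06197909179855, 'cx': 256.80079105303537, 'cy': 195.0563825248113, 'R': array([[-0.56964681,  0.82171533,  0.01692389],
       [ 0.52072278,  0.37676469, -0.76609148],
       [-0.63588544, -0.42758891, -0.6425087 ]]), 't': array([ 292.01101978, -244.26648743, 1514.44716093])}
top {'fx': 449.1121389275583, 'fy': 449.1121389275583, 'cx': 260.5886492276445, 'cy': 189.37307957893, 'R': array([[-3.56937375e-02, -9.99362673e-01, -4.51593391e-04],
       [-9.78306763e-01,  3.50339582e-02, -2.04177615e-01],
       [ 2.04063308e-01, -6.84606534e-03, -9.78933755e-01]]), 't': array([   8.38617466,  534.68052966, 1176.82372514])}
```

View pics/top0.png

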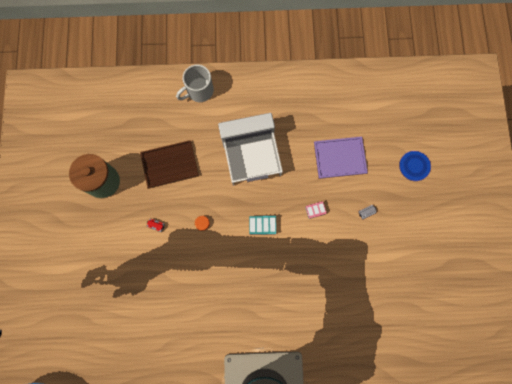

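View pics/scene0.png

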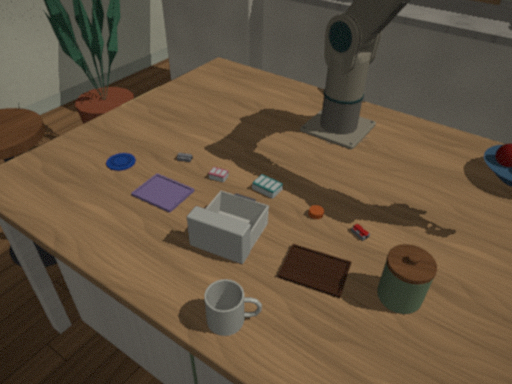

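Top view: cap (203,223), red clip (156,225), steel clip (368,212), large box (263,225), small box (316,210), bin (252,150), lilac tray (341,158), wooden tray (170,165), canister (95,175), disc (415,166), plus an unlisted mug at (197,85). Zooming in for measurement.

Run:
```python
import cv2,numpy as np
im=cv2.imread("pics/top0.png")
def crop(x0,y0,x1,y1,s): return cv2.resize(im[y0:y1,x0:x1],None,fx=s,fy=s,interpolation=cv2.INTER_CUBIC)
a=crop(135,195,285,245,5); b=crop(285,195,435,245,5)
cv2.imwrite("pics/z1.png",np.vstack([a,b]))
cv2.imwrite("pics/z2.png",np.vstack([crop(130,110,290,195,5)]))
cv2.imwrite("pics/z3.png",np.vstack([crop(300,125,440,190,5)]))
```

```text
(no output)
```

View pics/z1.png

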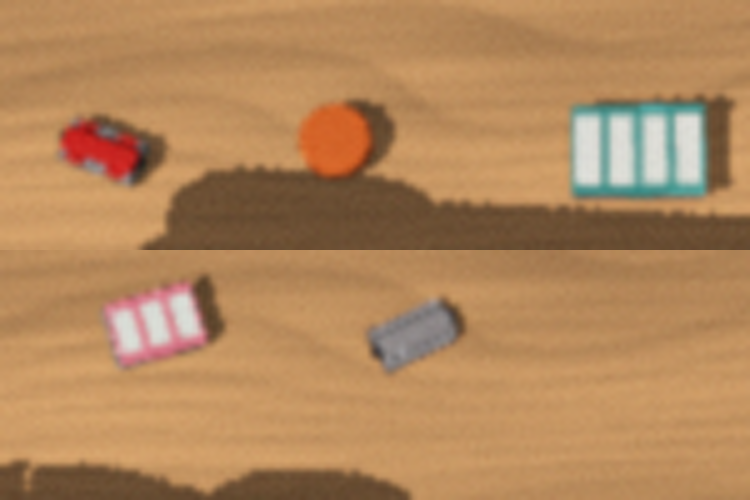

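View pics/z2.png

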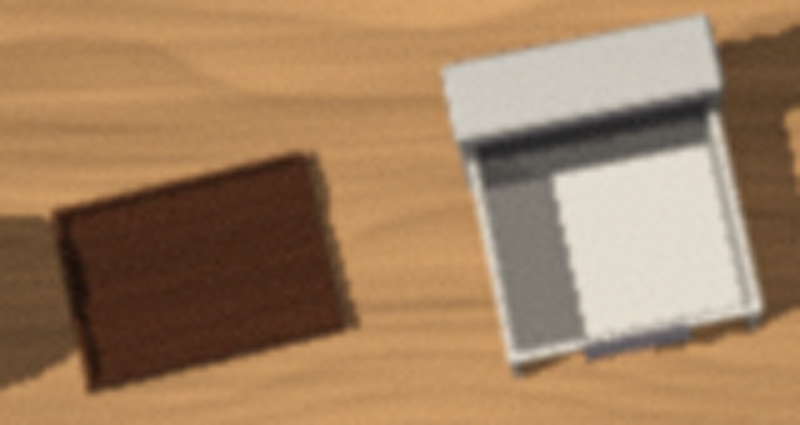

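View pics/z3.png

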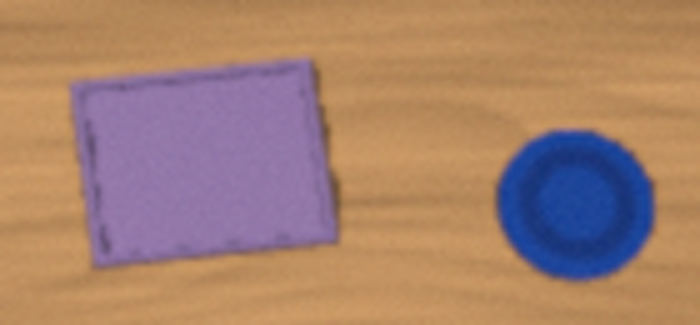

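```bash
cat > h.py <<'E'
import numpy as np,cv2
from cell import cams,readout
from scipy.optimize import minimize
C={n:cams.get_calibration(n) for n in("scene","top")}
def proj(n,X):
    c=C[n];P=np.atleast_2d(X)@c["R"].T+c["t"]
    return np.c_[c["fx"]*P[:,0]/P[:,2]+c["cx"],c["fy"]*P[:,1]/P[:,2]+c["cy"]]
def back(n,uv,z):
    c=C[n];d=c["R"].T@np.array([(uv[0]-c["cx"])/c["fx"],(uv[1]-c["cy"])/c["fy"],1]);o=-c["R"].T@c["t"]
    return o+d*(z-o[2])/d[2]
def prism(w,l,h,z0=0):
    return np.array([[sx*w/2,sy*l/2,z] for z in(z0,z0+h) for sx in(-1,1) for sy in(-1,1)])
def cyl(r,h,z0=0):
    a=np.linspace(0,2*np.pi,48,endpoint=False);return np.array([[r*np.cos(t),r*np.sin(t),z] for z in(z0,z0+h) for t in a])
def place(pts,p):
    c,s=np.cos(p[2]),np.sin(p[2]);return pts@np.array([[c,s,0],[-s,c,0],[0,0,1]])+[p[0],p[1],0]
def fit(n,mask,pts,p0,S=6):
    """maximise IoU of the projected convex hull with the mask"""
    ys,xs=np.nonzero(mask);x0,y0,x1,y1=xs.min()-8,ys.min()-8,xs.max()+9,ys.max()+9
    m=cv2.resize(mask[y0:y1,x0:x1].astype(np.float32),None,fx=S,fy=S,interpolation=cv2.INTER_LINEAR)
    def cost(p):
        q=(proj(n,place(pts,p))-[x0,y0]+.5)*S-.5
        r=np.zeros(m.shape,np.uint8);hull=cv2.convexHull(np.round(q*16).astype(np.int32).reshape(-1,1,2))
        cv2.fillConvexPoly(r,hull,1,lineType=8,shift=4);r=cv2.GaussianBlur(r.astype(np.float32),(0,0),S/3)
        return np.abs(r-m).sum()/m.sum()
    best=None
    for dy in (-.2,0,.2):
        s=np.array([p0[0],p0[1],p0[2]+dy]);
        r=minimize(cost,s,method="Nelder-Mead",options=dict(initial_simplex=s+np.array([[0,0,0],[6,0,0],[0,6,0],[0,0,.15]])))
        if best is None or r.fun<best.fun:best=r
    return best.x,best.fun
E
python3 - <<'E'
from h import *
im={n:cv2.imread(f"pics/{n}0.png") for n in C}
def hsv(n):return cv2.cvtColor(im[n],cv2.COLOR_BGR2HSV).astype(int)
for n,pts in dict(top={'wood':(190,235),'lid':(250,225),'teal':(263,218),'pink':(311,204),'steel':(368,212),'red':(156,225),'cap':(203,223),'shadow':(200,245),'lilac':(341,158),'tray':(170,165)},scene={'wood':(290,210),'teal':(268,187),'pink':(218,174),'steel':(184,158),'red':(361,232),'cap':(316,212),'lilac':(163,193),'tray':(315,270)}).items():
    for k,(u,v) in pts.items():print(n,k,hsv(n)[v,u])
E
```

```text
top wood [ 14 134 103]
top lid [ 65   7 205]
top teal [ 85  65 176]
top pink [  2 107 178]
top steel [175  11 143]
top red [  1 213 199]
top cap [ 10 207 211]
top shadow [ 15 135 108]
top lilac [136  72 169]
top tray [  9 159  72]
scene wood [ 15 113 129]
scene teal [ 75  22 138]
scene pink [176  73 144]
scene steel [15  6 86]
scene red [  0 188  88]
scene cap [ 10 198 144]
scene lilac [132  63 117]
scene tray [ 12 177  52]
```

```bash
cat > meas.py <<'E'
from h import *
def mask(n,img,u,v,w,kind):
    H=cv2.cvtColor(img,cv2.COLOR_BGR2HSV).astype(int);h,s,V=H[...,0],H[...,1],H[...,2]
    if kind=="pale": m=(s<85)|((h>22)&(h<172))|((h<7)|(h>=172))&(s>40)
    if kind=="red": m=(s<75)|((h<7)|(h>170))
    if kind=="cap": m=(s>175)&(V>90)
    if kind=="lilac": m=(h>115)&(h<165)
    if kind=="dark": m=(V<95)&(s>140)&(h<14)
    if kind=="blue": m=(h>100)&(h<125)&(s>120)
    z=np.zeros(m.shape,np.uint8);a=int(w);z[max(v-a,0):v+a,max(u-a,0):u+a]=m[max(v-a,0):v+a,max(u-a,0):u+a]
    z=cv2.morphologyEx(z,cv2.MORPH_CLOSE,np.ones((3,3)))
    k,l,st,_=cv2.connectedComponentsWithStats(z,connectivity=4)
    i=1+np.argmax(st[1:,4]);return (l==i).astype(np.uint8)
E
python3 - <<'E'
from meas import *
im={n:cv2.imread(f"pics/{n}0.png") for n in C}
O={'large':("pale",prism(50,74,25),(263,225),(268,187),25,0),'small':("pale",prism(36,50,22),(316,210),(218,174),22,.2),
'steel':("pale",prism(26,44,14),(368,212),(184,158),14,.3),'red':("red",prism(26,44,16),(156,225),(361,232),14,-.3),'cap':("cap",cyl(20,18),(203,223),(316,212),18,0),
'lilac':("lilac",prism(110,140,10),(341,158),(163,193),10,.1),'wood':("dark",prism(110,150,10),(170,165),(315,270),10,.2),'disc':("blue",cyl(45,7),(415,166),(121,161),7,0)}
vis={n:im[n].copy() for n in C}
for k,(kind,pts,a,b,h,y) in O.items():
    for n,(u,v) in (("top",a),("scene",b)):
        w={'lilac':40,'wood':45}.get(k,22)
        m=mask(n,im[n],u,v,w,kind);p0=back(n,(u,v),h/2)
        x,f=fit(n,m,pts,[p0[0],p0[1],y]);print(k,n,x.round(3),round(f,3),m.sum())
        hull=cv2.convexHull(proj(n,place(pts,x)).astype(np.float32))
        c,_=cv2.findContours(m,0,1)
        cv2.drawContours(vis[n],c,-1,(0,255,0),1)
cv2.imwrite("pics/m.png",cv2.resize(vis["top"][120:250],None,fx=1.56,fy=1.56)); cv2.imwrite("pics/ms.png",vis["scene"])
E
```

```text
large top [ 4.42363e+02 -1.27050e+01 -7.00000e-03] 0.067 548
large scene [ 4.43581e+02 -1.21740e+01 -9.00000e-03] 0.059 515
small top [ 4.80339e+02 -1.63982e+02  2.42000e-01] 0.065 253
small scene [ 4.82782e+02 -1.62542e+02  2.41000e-01] 0.067 238
steel top [ 4.70244e+02 -3.09962e+02  4.19000e-01] 0.086 156
steel scene [ 4.70189e+02 -3.11270e+02  4.10000e-01] 0.105 121
red top [ 4.54254e+02  2.88181e+02 -4.46000e-01] 0.151 145
red scene [ 4.56093e+02  2.86087e+02 -3.33000e-01] 0.233 173
cap top [4.54253e+02 1.56663e+02 1.82000e-01] 0.066 175
cap scene [ 4.53700e+02  1.56324e+02 -1.28000e-01] 0.413 134
lilac top [ 6.33131e+02 -2.45090e+02  7.10000e-02] 0.036 1790
lilac scene [ 6.33719e+02 -2.45647e+02  8.20000e-02] 0.063 1295
wood top [6.30762e+02 2.50427e+02 2.18000e-01] 0.055 1896
wood scene [6.30471e+02 2.48844e+02 2.41000e-01] 0.125 2197
disc top [ 6.01531e+02 -4.59487e+02 -1.80000e-01] 0.122 689
disc scene [ 5.98734e+02 -4.61770e+02  1.05000e-01] 0.225 356
```

View pics/m.png

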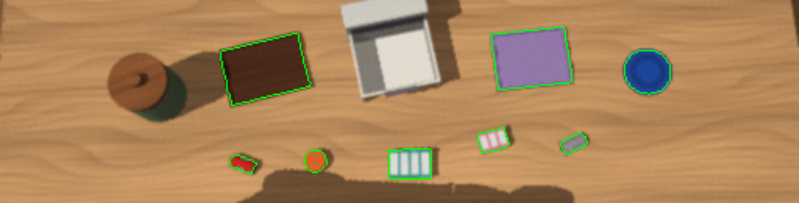

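View pics/ms.png

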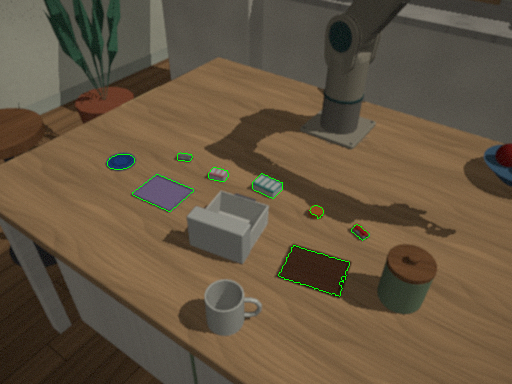

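Both cameras agree to about 2 mm (areas and fits match the stated sizes). Now the bin, canister, and the tool axes.

```bash
cat > plan.py <<'E'
import sys,numpy as np
from cell import readout
from scipy.spatial.transform import Rotation as Ro
def tool():
    s=readout.read_state();return s,np.array(s["eef_pos"]),Ro.from_euler("xyz",s["tool_rot"]).as_matrix()
def plan(x,y,z,jaw=None):
    """target TCP; jaw = world angle of the jaw axis (mod pi). prints shift (10 cm) in tool axes and spin units"""
    s,p,R=tool();d=R.T@(np.array([x,y,z])-p)/100
    ja=np.arctan2(R[1,1],R[0,1]);out=f"shift {d.round(3)}"
    if jaw is not None:
        e=(jaw-ja+np.pi/2)%np.pi-np.pi/2
        sg=np.sign(R[2,0]) # tool x down -> spin reverses
        out+=f" spin {e*sg/(np.pi/4):.3f}"
    print(out,"| t %.2f tcp %s jaw %.3f w %.1f F %s q7 %.2f"%(s["clock"],p.round(1),ja,s["width"],np.round(s["force"],1),s["qpos"][6]))
if __name__=="__main__":plan(*map(float,sys.argv[1:]))
E
python3 - <<'E'
from h import *
from plan import tool
s,p,R=tool();print(R.round(3))
z=lambda u,v:((u+.5)/5-.5+130,(v+.5)/5-.5+110)
for q in[(512,362),(760,308)]:print("front rim",back("top",z(*q),62).round(1))
for q in[(445,68),(708,15),(718,92),(460,142)]:print("housing top",back("top",z(*q),100).round(1))
print("canister lid",back("top",(89.5,170),115).round(1))
print("mug",back("top",(198,78),90).round(1))
E
python3 plan.py 454 156.5 100 1.57
```

```text
[[-0.001  0.327  0.945]
 [-0.002  0.945 -0.327]
 [-1.    -0.002  0.   ]]
front rim [556.6  66.8  62. ]
front rim [582.2 -70.3  62. ]
housing top [713.5  97.4 100. ]
housing top [738.9 -47.1 100. ]
housing top [694.4 -50.8 100. ]
housing top [671.   89.9 100. ]
canister lid [590.3 437.7 115. ]
mug [853.1 153.8  90. ]
shift [ 1.311 -3.53   3.78 ] spin -0.423 | t 0.10 tcp [212.2 613.8 230.5] jaw 1.238 w 85.2 F [-0.2 -0.1 -0.4] q7 -0.02
```

```bash
python3 -m creep '[[[0,-1,1],-0.645,0],[[0,-1,1],-0.645,0],[[0,-1,1],-0.645,0],[[0,-1,1],-0.645,0],[[0,-1,1],-0.645,0],[[0,-1,1],-0.645,0]]'; python3 plan.py 454 156.5 100 1.745
```

```text
clock: 0.7
eef_pos: [273.7, 487.9, 231.3]
tool_rot: [2.093, 1.57, 2.266]
force: [0.5, -0.1, 0.0]
width: 85.3
shift [ 1.309 -3.576  1.206] spin -0.002 | t 0.70 tcp [273.7 487.9 231.3] jaw 1.744 w 85.3 F [ 0.5 -0.1  0. ] q7 0.57
```

```bash
python3 -m creep '[[[0.1,-0.5,0.2],0,0],[[0.2,-1,0.4],0,0],[[0.2,-1,0.4],0,0]]'; python3 -m creep '[[[0.2,-0.5,0.2],0,0],[[0.4,-1,0.4],0,0],[[0.4,-1,0.4],0,0]]';python3 -m creep '[[[0.2,-0.5,0.2],0,0],[[0.4,-1,0.4],0,0],[[0.4,-1,0.4],0,0],[[0.4,-1,0.4],0,0]]'; python3 plan.py 454 156.5 60 1.745
```

```text
clock: 1.0
eef_pos: [333.2, 390.4, 210.0]
tool_rot: [-1.749, 1.565, -1.582]
force: [0.0, 0.4, -0.0]
width: 85.0
clock: 1.3
eef_pos: [388.9, 299.7, 169.7]
tool_rot: [-2.04, 1.566, -1.872]
force: [-0.3, -0.5, -0.1]
width: 85.3
clock: 1.7
eef_pos: [444.9, 211.3, 130.4]
tool_rot: [-2.578, 1.569, -2.408]
force: [-0.0, 0.7, 0.6]
width: 85.6
shift [ 0.704 -0.555 -0.002] spin -0.006 | t 1.70 tcp [444.9 211.3 130.4] jaw 1.741 w 85.6 F [-0.   0.7  0.6] q7 1.14
```

```bash
python3 -m creep '[[[0.35,-0.3,0],0,0],[[0.7,-0.555,0],0,0],[[0.7,-0.555,0],0,0],[[0.7,-0.555,0],0,0],[[0.7,-0.555,0],0,0]]'; python3 plan.py 454 156.5 4 1.745
python3 - <<'E'
from h import *
i=cams.get_image("top");s=cams.get_image("scene")
a=cv2.resize(i[180:260,130:290],(640,320),interpolation=3);b=cv2.resize(s[180:250,270:410],(560,280),interpolation=3)
o=np.zeros((600,640,3),np.uint8);o[:320]=a;o[320:,:560]=b;cv2.imwrite("pics/c1.png",o)
E
```

```text
clock: 2.2
eef_pos: [454.3, 161.0, 62.3]
tool_rot: [0.732, 1.568, 0.91]
force: [-0.6, 0.4, -0.0]
width: 85.4
shift [ 0.583 -0.045 -0.012] spin 0.004 | t 2.20 tcp [454.3 161.   62.3] jaw 1.748 w 85.4 F [-0.6  0.4 -0. ] q7 1.21
```

View pics/c1.png

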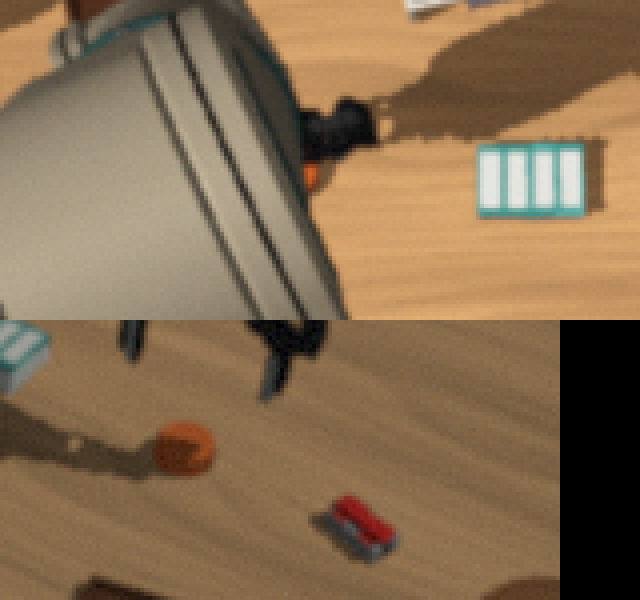

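Run:
```python
from h import *
for z in(62,75):
  for d in(-43,0,43): print(z,d,proj("scene",np.array([454.3-.17*d,161+.98*d,z])).round(1))
```

```text
62 -43 [[304.5 192.6]]
62 0 [[319.7 197.1]]
62 43 [[335.3 201.8]]
75 -43 [[305.  188.8]]
75 0 [[320.3 193.3]]
75 43 [[336. 198.]]
```

In the picture the open fingertips stand at scene px (303,189) and (337,199), matching the projection; the cap sits right below. Descending.

```bash
python3 -m creep '[[[0.3,-0.02,0],0,0],[[0.57,-0.02,0],0,0],[[0.57,-0.02,0],0,0],[[0.57,-0.02,0],0,0],[[0.57,-0.02,0],0,0]]'; python3 plan.py 454 156.5 4 1.745
```

```text
clock: 2.8
eef_pos: [455.1, 156.6, 5.6]
tool_rot: [0.338, 1.568, 0.512]
force: [-0.3, -0.4, -0.1]
width: 85.4
shift [ 0.016  0.001 -0.012] spin -0.000 | t 2.80 tcp [455.1 156.6   5.6] jaw 1.745 w 85.4 F [-0.3 -0.4 -0.1] q7 0.97
```

```bash
python3 -m creep '[[[0.01,0,0],0,0.7],[[0.01,0,0],0,0.9],[[0.01,0,0],0,0.9],[[0.01,0,0],0,0.9],[[0.01,0,0],0,0.9],[[0.01,0,0],0,0.9],[[0.01,0,0],0,0.9],[[0.01,0,0],0,0.9]]'; python3 plan.py 454 156.5 140
```

```text
clock: 3.6
eef_pos: [454.5, 155.9, 4.2]
tool_rot: [0.012, 1.57, 0.186]
force: [-1.0, 0.1, 9.5]
width: 37.9
shift [-1.358  0.007 -0.002] | t 3.60 tcp [454.5 155.9   4.2] jaw 1.745 w 37.9 F [-1.   0.1  9.5] q7 0.94
```

```bash
python3 -m creep '[[[-0.5,0,0],0,0.9],[[-1,0,0],0,0.9],[[-1,0,0],0,0.9],[[-1,0,0],0,0.9]]'; python3 plan.py 630 10 130 1.745;python3 - <<'E'
from h import *
s=cams.get_image("scene")
cv2.imwrite("pics/c2.png",cv2.resize(s[130:250,230:390],(640,480),interpolation=3))
E
```

```text
clock: 4.0
eef_pos: [455.0, 155.8, 104.5]
tool_rot: [0.176, 1.568, 0.35]
force: [-0.2, -0.7, -0.2]
width: 37.6
shift [-0.251 -1.738  1.474] spin -0.001 | t 4.00 tcp [455.  155.8 104.5] jaw 1.744 w 37.6 F [-0.2 -0.7 -0.2] q7 1.01
```

View pics/c2.png

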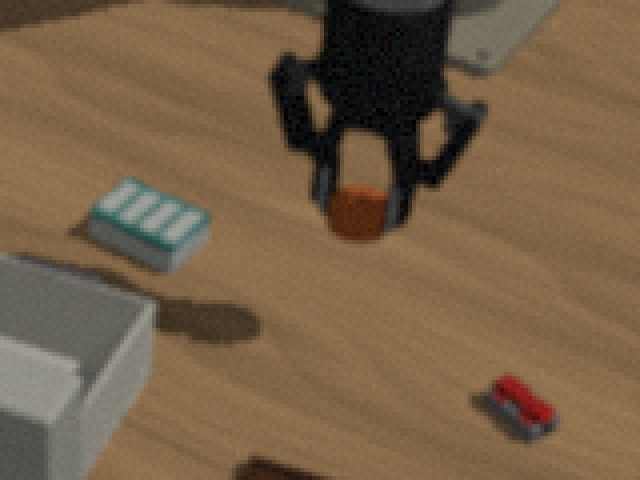

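The cap is held between the pads (crop px (360,212)). Moving over the bin.

```bash
python3 -m creep '[[[-0.25,-0.3,0.3],0,0.9],[[-0.25,-0.6,0.5],0,0.9],[[-0.25,-0.9,0.75],0,0.9],[[-0.25,-0.9,0.75],0,0.9]]'; python3 -m creep '[[[0,-0.4,0.35],0,0.9],[[0,-0.85,0.72],0,0.9],[[0,-0.85,0.72],0,0.9],[[0,-0.85,0.72],0,0.9],[[0,-0.85,0.72],0,0.9]]'; python3 plan.py 626 9 50 1.745
```

```text
clock: 4.45
eef_pos: [546.8, 74.6, 126.6]
tool_rot: [-1.503, 1.568, -1.337]
force: [-0.6, -0.4, 0.0]
width: 37.4
clock: 4.95
eef_pos: [627.1, 10.5, 126.8]
tool_rot: [2.701, 1.567, 2.877]
force: [-0.5, -0.8, 0.0]
width: 37.7
shift [ 0.768 -0.014 -0.011] spin 0.001 | t 4.95 tcp [627.1  10.5 126.8] jaw 1.746 w 37.7 F [-0.5 -0.8  0. ] q7 1.40
```

```bash
python3 -m creep '[[[0.4,0,0],0,0.9],[[0.78,0,0],0,0.9],[[0.78,0,0],0,0.9],[[0.78,0,0],0,0.9],[[0.78,0,0],0,0.5],[[0.78,0,0],0,0.3],[[0.78,0,0],0,0.3],[[0.78,0,0],0,0.3],[[0.78,0,0],0,0.3],[[0.78,0,0],0,0.3]]'; python3 -m creep '[[[-0.5,0,0],0,0.3],[[-0.9,0,0],0,0.3],[[-0.9,0,0],0,0.3],[[-0.9,0,0],0,0.3]]'; python3 plan.py 470.2 -310.6 135 0.415;python3 - <<'E'
from h import *
s=cams.get_image("scene")
cv2.imwrite("pics/c3.png",cv2.resize(s[150:270,170:330],(640,480),interpolation=3))
E
```

```text
clock: 5.95
eef_pos: [629.3, 8.8, 50.5]
tool_rot: [-0.136, 1.571, 0.037]
force: [0.6, -0.3, -0.1]
width: 59.8
clock: 6.35
eef_pos: [629.8, 8.8, 141.3]
tool_rot: [-0.193, 1.569, -0.019]
force: [-0.7, -0.0, -0.7]
width: 59.7
shift [ 0.06  -2.87  -2.123] spin 1.692 | t 6.35 tcp [629.8   8.8 141.3] jaw 1.744 w 59.7 F [-0.7 -0.  -0.7] q7 1.40
```

View pics/c3.png

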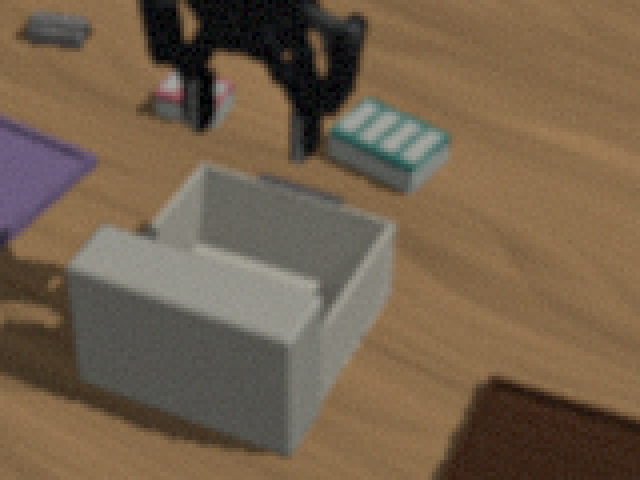

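Gripper empty, cap dropped into the bin (hidden behind the housing; the top camera will confirm). Next, the steel clip.

```bash
python3 -m creep '[[[0,-0.4,-0.3],0.85,0.3],[[0,-0.7,-0.5],0.85,0.3],[[0,-1,-0.74],0.85,0.3],[[0,-1,-0.74],0.85,0.3],[[0,-1,-0.74],0.85,0.3],[[0,-1,-0.74],0.85,0.3]]';python3 plan.py 470.2 -310.6 100 0.415
```

```text
clock: 7.0
eef_pos: [572.3, -102.6, 138.8]
tool_rot: [-2.641, 1.568, -3.135]
force: [0.8, 0.3, 0.0]
width: 59.8
shift [ 0.391 -2.315  0.089] spin 0.842 | t 7.00 tcp [ 572.3 -102.6  138.8] jaw 1.076 w 59.8 F [0.8 0.3 0. ] q7 1.04
```

Run:
```python
from h import *
i=cams.get_image("top")
cv2.imwrite("pics/c4.png",cv2.resize(i[110:190,130:290],(640,320),interpolation=3))
```

```text
(no output)
```

View pics/c4.png

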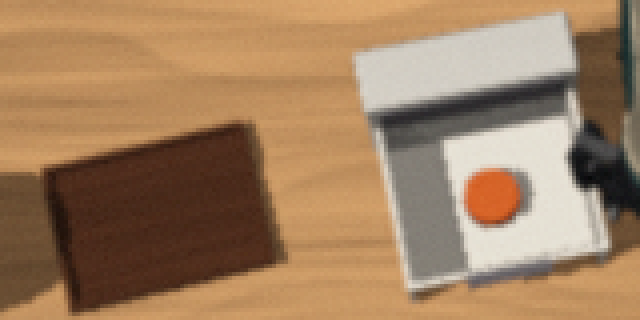

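The cap lies on the bin floor (crop px (493,195)). On to the steel clip.

```bash
python3 -m creep '[[[0.1,-0.4,0],0.84,0.3],[[0.1,-0.8,0],0.84,0.3],[[0.1,-1,0],0.84,0.3],[[0.1,-1,0],0.84,0.3],[[0.1,-1,0],0.84,0.3],[[0.1,-1,0],0.84,0.3]]';python3 plan.py 470.2 -310.6 60 0.415
```

```text
clock: 7.65
eef_pos: [525.8, -190.1, 129.5]
tool_rot: [-2.208, 1.569, 2.924]
force: [1.2, -0.4, 0.4]
width: 59.4
shift [ 0.696 -0.997  0.875] spin 0.005 | t 7.65 tcp [ 525.8 -190.1  129.5] jaw 0.419 w 59.4 F [ 1.2 -0.4  0.4] q7 0.71
```

```bash
python3 -m creep '[[[0.2,-0.4,0.3],0,0.3],[[0.3,-0.7,0.6],0,0.3],[[0.6,-1,0.88],0,0.3],[[0.7,-1,0.88],0,0.3],[[0.7,-1,0.88],0,0.3],[[0.7,-1,0.88],0,0.3],[[0.7,-1,0.88],0,0.3]]';python3 plan.py 470.2 -310.6 5 0.415;python3 - <<'E'
from h import *
s=cams.get_image("scene");i=cams.get_image("top")
o=np.hstack([cv2.resize(s[120:190,150:250],(400,280),interpolation=3),cv2.resize(i[180:250,320:420],(400,280),interpolation=3)])
cv2.imwrite("pics/c5.png",o)
E
```

```text
clock: 8.35
eef_pos: [472.0, -309.9, 61.0]
tool_rot: [1.417, 1.569, 0.267]
force: [1.3, 0.0, 0.6]
width: 59.6
shift [ 0.56  -0.021 -0.001] spin 0.008 | t 8.35 tcp [ 472.  -309.9   61. ] jaw 0.421 w 59.6 F [1.3 0.  0.6] q7 0.91
```

View pics/c5.png

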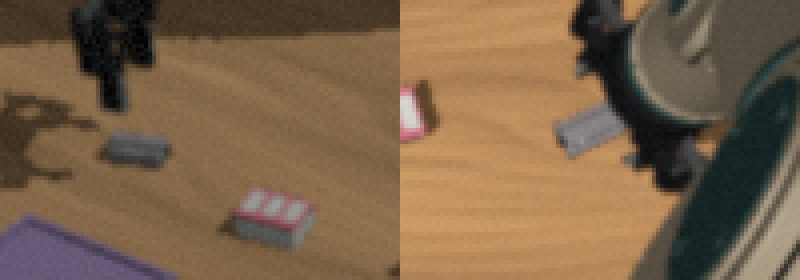

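Jaws straddle the clip with its long axis across them (top crop (590,125)). Descend and grip.

```bash
python3 -m creep '[[[0.3,-0.02,0],0,0.3],[[0.57,-0.02,0],0,0.3],[[0.57,-0.02,0],0,0.3],[[0.57,-0.02,0],0,0.3],[[0.57,-0.02,0],0,0.9],[[0.57,-0.02,0],0,0.9],[[0.57,-0.02,0],0,0.9],[[0.57,-0.02,0],0,0.9],[[0.57,-0.02,0],0,0.9],[[0.57,-0.02,0],0,0.9]]';python3 plan.py 470.2 -310.6 4 0.415; python3 -m creep '[[[-0.5,0,0],0,0.9],[[-1,0,0],0,0.9],[[-1,0,0],0,0.9],[[-1,0,0],0,0.9]]';python3 plan.py 631 250 130 0.225
python3 - <<'E'
from h import *
s=cams.get_image("scene");i=cams.get_image("top")
o=np.hstack([cv2.resize(s[80:190,130:260],(520,440),interpolation=3)])
cv2.imwrite("pics/c6.png",o)
E
```

```text
clock: 9.45
eef_pos: [469.7, -312.7, 5.0]
tool_rot: [0.682, 1.568, -0.472]
force: [0.5, 0.6, 5.5]
width: 24.2
shift [ 0.01   0.013 -0.017] spin 0.003 | t 9.45 tcp [ 469.7 -312.7    5. ] jaw 0.417 w 24.2 F [0.5 0.6 5.5] q7 0.91
clock: 9.85
eef_pos: [469.5, -312.8, 105.3]
tool_rot: [0.6, 1.567, -0.554]
force: [-1.4, 0.2, -1.2]
width: 24.3
shift [-0.253  3.757 -4.491] spin 0.245 | t 9.85 tcp [ 469.5 -312.8  105.3] jaw 0.417 w 24.3 F [-1.4  0.2 -1.2] q7 0.92
```

View pics/c6.png

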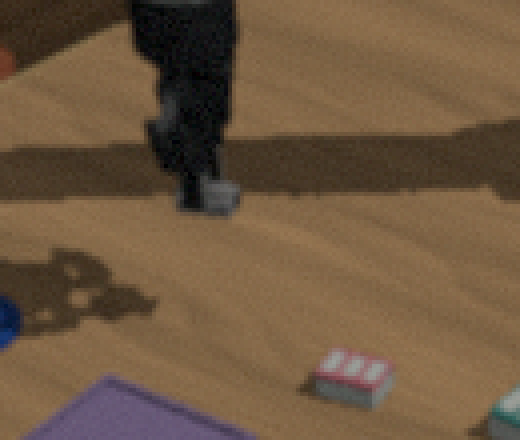

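```bash
python3 -m creep '[[[-0.2,0.3,-0.3],0.245,0.9],[[-0.3,0.5,-0.6],0.245,0.9],[[-0.4,0.83,-1],0.245,0.9],[[-0.4,0.83,-1],0.245,0.9]]';python3 plan.py 638.4 215.7 145 0.225
```

```text
clock: 10.35
eef_pos: [506.0, -178.6, 142.8]
tool_rot: [2.928, 1.566, 1.593]
force: [1.3, 0.4, -1.0]
width: 24.3
shift [-1.000e-03  2.208e+00 -3.525e+00] spin 0.014 | t 10.35 tcp [ 506.  -178.6  142.8] jaw 0.236 w 24.3 F [ 1.3  0.4 -1. ] q7 0.57
```

```bash
python3 -m creep '[[[0,0.3,-0.4],0.014,0.9],[[0,0.6,-0.8],0.014,0.9],[[0,0.6,-1],0.014,0.9]]';python3 -m creep '[[[0,0.3,-0.4],0,0.9],[[0,0.6,-0.8],0,0.9],[[0,0.6,-1],0,0.9]]';python3 -m creep '[[[0,0.3,-0.4],0,0.9],[[0,0.5,-0.8],0,0.9],[[0,0.6,-1],0,0.9],[[0,0.6,-1],0,0.9]]';python3 plan.py 638.4 215.7 80 0.225
```

```text
clock: 10.65
eef_pos: [542.8, -70.1, 141.9]
tool_rot: [2.621, 1.567, 1.272]
force: [0.3, 0.2, -0.5]
width: 24.3
clock: 10.95
eef_pos: [579.8, 40.6, 141.8]
tool_rot: [2.595, 1.567, 1.244]
force: [-1.3, 0.4, -0.6]
width: 24.1
clock: 11.35
eef_pos: [614.1, 150.4, 141.1]
tool_rot: [-2.561, 1.567, 2.373]
force: [-0.4, 0.8, -0.9]
width: 24.1
shift [ 0.612  0.382 -0.581] spin -0.005 | t 11.35 tcp [614.1 150.4 141.1] jaw 0.221 w 24.1 F [-0.4  0.8 -0.9] q7 0.02
```

```bash
python3 -m creep '[[[0,0.2,-0.3],0,0.9],[[0.3,0.38,-0.57],0,0.9],[[0.61,0.38,-0.57],0,0.9],[[0.61,0.38,-0.57],0,0.9],[[0.61,0.38,-0.57],0,0.9],[[0.61,0.38,-0.57],0,0.9]]';python3 plan.py 638.4 215.7 20 0.225
python3 - <<'E'
from h import *
s=cams.get_image("scene");i=cams.get_image("top")
o=np.hstack([cv2.resize(s[190:300,260:390],(390,330),interpolation=3),cv2.resize(i[120:230,120:250],(390,330),interpolation=3)])
cv2.imwrite("pics/c7.png",o)
E
```

```text
clock: 11.95
eef_pos: [641.0, 206.5, 83.5]
tool_rot: [0.926, 1.569, -0.433]
force: [0.3, 0.5, -0.8]
width: 24.0
shift [ 0.635 -0.007 -0.096] spin -0.017 | t 11.95 tcp [641.  206.5  83.5] jaw 0.212 w 24.0 F [ 0.3  0.5 -0.8] q7 -0.06
```

View pics/c7.png

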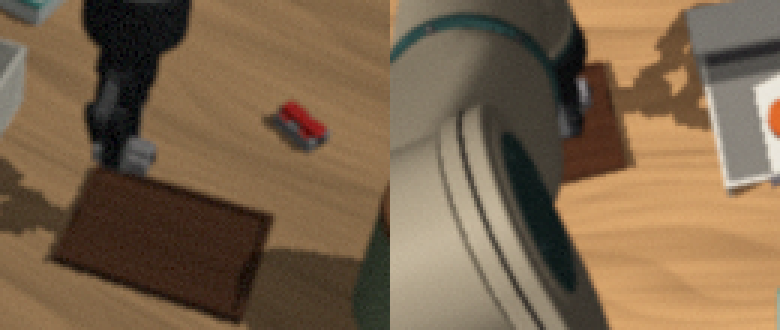

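```bash
python3 -m creep '[[[0.3,0,-0.09],0,0.9],[[0.58,0,-0.09],0,0.9],[[0.63,0,-0.09],0,0.9],[[0.63,0,-0.09],0,0.9],[[0.63,0,-0.09],0,0.9],[[0.63,0,-0.09],0,0.9]]';python3 plan.py 638.4 215.7 11 0.225
```

```text
clock: 12.65
eef_pos: [639.6, 217.2, 21.2]
tool_rot: [1.638, 1.568, 0.28]
force: [0.2, 0.4, -0.5]
width: 24.1
shift [ 0.102 -0.015  0.012] spin -0.015 | t 12.65 tcp [639.6 217.2  21.2] jaw 0.213 w 24.1 F [ 0.2  0.4 -0.5] q7 -0.06
```

```bash
python3 -m creep '[[[0.05,0,0],0,0.9],[[0.09,0,0],0,0.9],[[0.09,0,0],0,0.9],[[0.09,0,0],0,0.9]]';python3 plan.py 638.4 215.7 11 0.225
```

```text
clock: 13.05
eef_pos: [637.9, 217.1, 10.1]
tool_rot: [-1.543, 1.57, -2.9]
force: [0.4, -0.2, -0.6]
width: 24.1
shift [-0.009  0.002  0.014] spin -0.014 | t 13.05 tcp [637.9 217.1  10.1] jaw 0.214 w 24.1 F [ 0.4 -0.2 -0.6] q7 -0.06
```

```bash
python3 -m creep '[[[0.01,0,0],0,0.9],[[0.01,0,0],0,0.9],[[0.01,0,0],0,0.6],[[0.01,0,0],0,0.45],[[0.01,0,0],0,0.45],[[0.01,0,0],0,0.45],[[0.01,0,0],0,0.45],[[0.01,0,0],0,0.45]]';python3 plan.py 638.4 215.7 11 0.225; python3 -m creep '[[[-0.4,0,0],0,0.45],[[-0.9,0,0],0,0.45],[[-0.9,0,0],0,0.45],[[-0.9,0,0],0,0.45]]'; python3 plan.py 455 287.5 100 -0.42
```

```text
clock: 13.85
eef_pos: [638.1, 217.1, 9.2]
tool_rot: [-1.732, 1.571, -3.089]
force: [0.2, -0.1, 0.4]
width: 47.0
shift [-0.018 -0.     0.015] spin -0.014 | t 13.85 tcp [638.1 217.1   9.2] jaw 0.214 w 47.0 F [ 0.2 -0.1  0.4] q7 -0.06
clock: 14.25
eef_pos: [639.1, 217.5, 101.0]
tool_rot: [1.739, 1.568, 0.382]
force: [-0.1, -0.2, 0.1]
width: 47.2
shift [ 0.005 -1.651 -1.075] spin 0.807 | t 14.25 tcp [639.1 217.5 101. ] jaw 0.214 w 47.2 F [-0.1 -0.2  0.1] q7 -0.07
```

```bash
python3 -m creep '[[[0,-0.3,-0.2],0,0.3],[[0,-0.6,-0.4],0.3,0.3],[[0,-1,-0.65],0.807,0.3],[[0,-1,-0.65],0.807,0.3],[[0,-1,-0.65],0.807,0.3],[[0,-1,-0.65],0.807,0.3],[[0,-1,-0.65],0.807,0.3]]'; python3 plan.py 455 287.5 60 -0.42;python3 - <<'E'
from meas import *
s=cams.get_image("scene");i=cams.get_image("top")
cv2.imwrite("pics/top8.png",i)
o=np.hstack([cv2.resize(s[190:300,260:390],(390,330),interpolation=3),cv2.resize(i[130:240,120:250],(390,330),interpolation=3)])
cv2.imwrite("pics/c8.png",o)
E
```

```text
clock: 14.95
eef_pos: [526.0, 259.0, 98.2]
tool_rot: [-0.393, 1.569, -2.381]
force: [-0.2, 0.2, -0.2]
width: 59.4
shift [ 0.383 -0.764  0.027] spin 0.003 | t 14.95 tcp [526.  259.   98.2] jaw -0.418 w 59.4 F [-0.2  0.2 -0.2] q7 -0.63
```

View pics/c8.png

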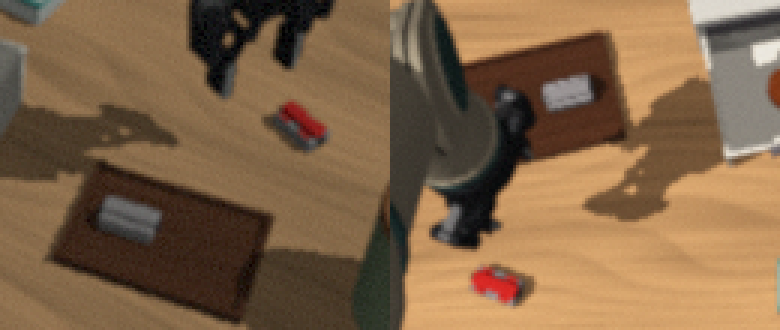

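The steel clip lies flat in the wooden tray (scene crop (128,220), top crop (568,92)). Now the red clip.

```bash
python3 -m creep '[[[0.1,-0.4,0.03],0,0.3],[[0.3,-0.76,0.03],0,0.3],[[0.38,-0.76,0.03],0,0.3],[[0.38,-0.76,0.03],0,0.3],[[0.38,-0.76,0.03],0,0.3]]'; python3 plan.py 455 287.5 5 -0.42;python3 - <<'E'
from meas import *
s=cams.get_image("scene");i=cams.get_image("top")
o=np.hstack([cv2.resize(s[170:280,300:430],(390,330),interpolation=3),cv2.resize(i[160:270,100:230],(390,330),interpolation=3)])
cv2.imwrite("pics/c9.png",o)
E
```

```text
clock: 15.55
eef_pos: [457.6, 287.1, 61.5]
tool_rot: [2.006, 1.569, 0.014]
force: [1.7, 0.4, 0.2]
width: 60.1
shift [ 0.565 -0.027  0.007] spin -0.001 | t 15.55 tcp [457.6 287.1  61.5] jaw -0.421 w 60.1 F [1.7 0.4 0.2] q7 -0.69
```

View pics/c9.png

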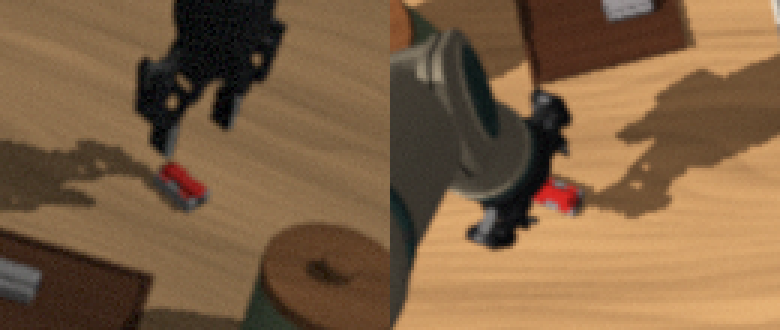

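The red clip is between the jaws (top crop (555,195)).

```bash
python3 -m creep '[[[0.3,-0.02,0.01],0,0.3],[[0.57,-0.02,0.01],0,0.3],[[0.57,-0.02,0.01],0,0.3],[[0.57,-0.02,0.01],0,0.3],[[0.57,-0.02,0.01],0,0.9],[[0.57,-0.02,0.01],0,0.9],[[0.57,-0.02,0.01],0,0.9],[[0.57,-0.02,0.01],0,0.9],[[0.57,-0.02,0.01],0,0.9],[[0.57,-0.02,0.01],0,0.9]]';python3 plan.py 455 287.5 5 -0.42; python3 -m creep '[[[-0.4,0,0],0,0.9],[[-0.8,0,0],0,0.9],[[-0.8,0,0],0,0.9],[[-0.8,0,0],0,0.9]]';python3 plan.py 622.8 284 90 0.225
python3 - <<'E'
from h import *
s=cams.get_image("scene")
cv2.imwrite("pics/c10.png",cv2.resize(s[150:260,300:430],(520,440),interpolation=3))
E
```

```text
clock: 16.65
eef_pos: [454.7, 288.0, 5.9]
tool_rot: [2.572, 1.568, 0.582]
force: [-0.3, -1.3, 6.8]
width: 24.1
shift [0.009 0.005 0.004] spin 0.000 | t 16.65 tcp [454.7 288.    5.9] jaw -0.420 w 24.1 F [-0.3 -1.3  6.8] q7 -0.66
clock: 17.05
eef_pos: [454.3, 288.3, 85.7]
tool_rot: [2.677, 1.568, 0.687]
force: [-0.3, -0.5, -2.0]
width: 24.3
shift [-0.04   1.556 -0.648] spin -0.821 | t 17.05 tcp [454.3 288.3  85.7] jaw -0.420 w 24.3 F [-0.3 -0.5 -2. ] q7 -0.70
```

View pics/c10.png

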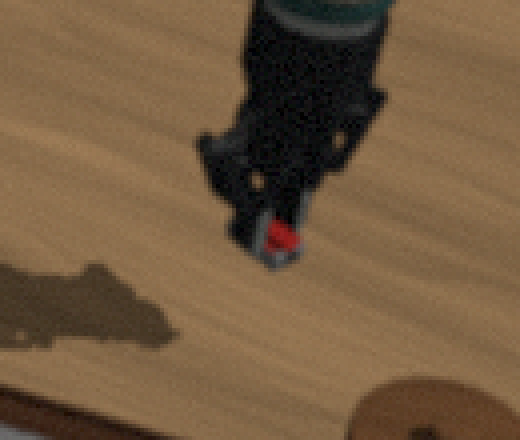

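```bash
python3 -m creep '[[[0,0.4,-0.15],-0.2,0.9],[[0,0.8,-0.3],-0.5,0.9],[[0,1,-0.42],-0.82,0.9],[[0,1,-0.42],-0.82,0.9],[[0,1,-0.42],-0.82,0.9],[[0,1,-0.42],-0.82,0.9]]'; python3 plan.py 622.8 284 60 0.225
```

```text
clock: 17.7
eef_pos: [561.2, 284.4, 82.5]
tool_rot: [-1.539, 1.568, -2.886]
force: [-0.3, 0.6, 0.2]
width: 24.0
shift [0.223 0.6   0.14 ] spin -0.002 | t 17.70 tcp [561.2 284.4  82.5] jaw 0.223 w 24.0 F [-0.3  0.6  0.2] q7 -0.19
```

```bash
python3 -m creep '[[[0.1,0.4,0.1],0,0.9],[[0.22,0.6,0.14],0,0.9],[[0.22,0.6,0.14],0,0.9],[[0.22,0.6,0.14],0,0.9],[[0.22,0.6,0.14],0,0.9]]'; python3 plan.py 622.8 284 21 0.225
```

```text
clock: 18.2
eef_pos: [622.3, 285.3, 61.9]
tool_rot: [-1.751, 1.569, -3.097]
force: [-0.0, 0.8, -0.2]
width: 24.1
shift [0.409 0.003 0.014] spin -0.001 | t 18.20 tcp [622.3 285.3  61.9] jaw 0.224 w 24.1 F [-0.   0.8 -0.2] q7 -0.16
```

```bash
python3 -m creep '[[[0.3,0,0.01],0,0.9],[[0.41,0,0.01],0,0.9],[[0.49,0,0.01],0,0.9],[[0.51,0,0.01],0,0.9],[[0.51,0,0.01],0,0.9],[[0.51,0,0.01],0,0.9],[[0.51,0,0.01],0,0.6],[[0.51,0,0.01],0,0.45],[[0.51,0,0.01],0,0.45],[[0.51,0,0.01],0,0.45],[[0.51,0,0.01],0,0.45],[[0.51,0,0.01],0,0.45]]'; python3 plan.py 622.8 284 21 0.225; python3 -m creep '[[[-0.4,0,0],0,0.45],[[-0.9,0,0],0,0.45],[[-0.9,0,0],0,0.45],[[-0.9,0,0],0,0.45]]'; python3 plan.py 443 -12.4 100 -0.008
```

```text
clock: 19.4
eef_pos: [624.0, 283.8, 11.3]
tool_rot: [-1.198, 1.571, -2.545]
force: [0.1, -0.9, 0.9]
width: 46.7
shift [-0.097 -0.012 -0.005] spin -0.001 | t 19.40 tcp [624.  283.8  11.3] jaw 0.224 w 46.7 F [ 0.1 -0.9  0.9] q7 -0.15
clock: 19.8
eef_pos: [625.0, 284.3, 103.0]
tool_rot: [1.815, 1.568, 0.468]
force: [-0.4, 0.9, -0.8]
width: 46.7
shift [ 0.021 -2.434  2.488] spin 0.295 | t 19.80 tcp [625.  284.3 103. ] jaw 0.224 w 46.7 F [-0.4  0.9 -0.8] q7 -0.16
```

```bash
python3 -m creep '[[[0,-0.3,0.3],0.295,0.3],[[0,-0.6,0.6],0.295,0.2],[[0,-1,1],0.295,0.1],[[0,-1,1],0.295,0.1],[[0,-1,1],0.295,0.1]]';python3 plan.py 443 -12.4 100 -0.008
python3 - <<'E'
from meas import *
s=cams.get_image("scene");i=cams.get_image("top")
o=np.hstack([cv2.resize(s[190:310,260:390],(390,360),interpolation=3),cv2.resize(i[120:240,120:250],(390,360),interpolation=3)])
cv2.imwrite("pics/c11.png",o)
E
```

```text
clock: 20.3
eef_pos: [547.2, 161.9, 100.3]
tool_rot: [-1.095, 1.567, -2.677]
force: [0.5, 0.9, 0.3]
width: 76.9
shift [ 0.009 -1.023  1.754] spin -0.003 | t 20.30 tcp [547.2 161.9 100.3] jaw -0.011 w 76.9 F [0.5 0.9 0.3] q7 -0.20
```

View pics/c11.png

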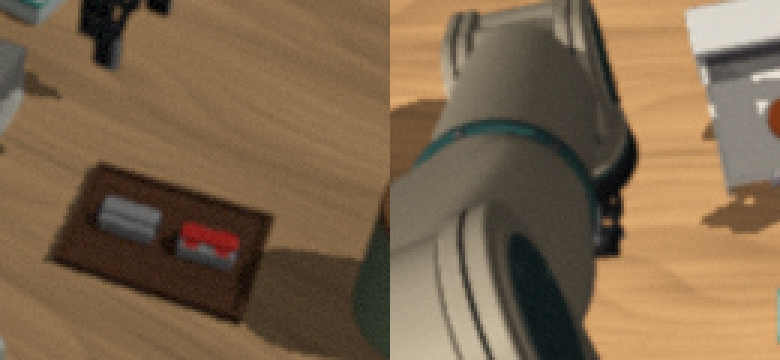

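Both clips lie flat in the tray (scene crop (130,220) and (207,243)). Now the large pill box.

```bash
python3 -m creep '[[[0,-0.3,0.4],0,0.1],[[0,-0.6,0.8],0,0.1],[[0,-0.6,1],0,0.1],[[0,-0.6,1],0,0.1]]';python3 -m creep '[[[0,-0.3,0.4],0,0.1],[[0.1,-0.42,0.75],0,0.1],[[0.3,-0.42,0.75],0,0.1],[[0.3,-0.42,0.75],0,0.1],[[0.3,-0.42,0.75],0,0.1]]';python3 plan.py 443 -12.4 8 -0.008;  python3 - <<'E'
from meas import *
s=cams.get_image("scene");i=cams.get_image("top")
o=np.hstack([cv2.resize(s[120:230,210:340],(390,330),interpolation=3),cv2.resize(i[170:280,200:330],(390,330),interpolation=3)])
cv2.imwrite("pics/c12.png",o)
E
```

```text
clock: 20.8
eef_pos: [488.3, 62.6, 101.1]
tool_rot: [0.051, 1.57, -1.531]
force: [1.0, 0.0, 0.1]
width: 76.8
clock: 21.3
eef_pos: [446.9, -8.1, 71.0]
tool_rot: [2.728, 1.569, 1.153]
force: [-0.8, 0.3, 0.1]
width: 76.9
shift [ 0.63  -0.039  0.044] spin 0.004 | t 21.30 tcp [446.9  -8.1  71. ] jaw -0.005 w 76.9 F [-0.8  0.3  0.1] q7 0.09
```

View pics/c12.png

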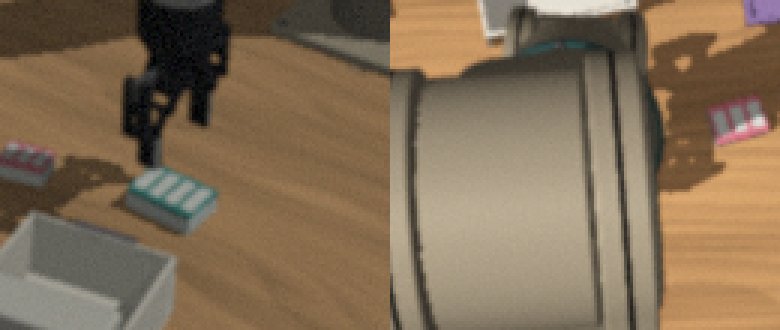

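```bash
python3 -m creep '[[[0.1,-0.02,0.02],0,0.1],[[0.2,-0.02,0.02],0,0.1],[[0.2,-0.02,0.02],0,0.1],[[0.2,-0.02,0.02],0,0.1]]';python3 plan.py 443 -12.4 7 -0.008
```

```text
clock: 21.8
eef_pos: [443.1, -12.0, 50.9]
tool_rot: [-1.585, 1.57, 3.119]
force: [-0.3, -0.5, 0.2]
width: 77.1
shift [ 0.439 -0.     0.004] spin 0.001 | t 21.80 tcp [443.1 -12.   50.9] jaw -0.008 w 77.1 F [-0.3 -0.5  0.2] q7 0.10
```

```bash
python3 -m creep '[[[0.2,0,0],0,0.1],[[0.44,0,0],0,0.1],[[0.44,0,0],0,0.1],[[0.44,0,0],0,0.1],[[0.44,0,0],0,0.3],[[0.44,0,0],0,0.4],[[0.44,0,0],0,0.7],[[0.44,0,0],0,0.7],[[0.44,0,0],0,0.7],[[0.44,0,0],0,0.7]]';python3 plan.py 443 -12.4 7 -0.008; python3 -m creep '[[[-0.1,0,0],0,0.7],[[-0.4,0,0],0,0.7],[[-0.8,0,0],0,0.7],[[-0.8,0,0],0,0.7],[[-0.8,0,0],0,0.7]]';python3 plan.py 633.3 -245.4 90 0.076
python3 - <<'E'
from h import *
s=cams.get_image("scene")
cv2.imwrite("pics/c13.png",cv2.resize(s[100:210,210:340],(520,440),interpolation=3))
E
```

```text
clock: 22.8
eef_pos: [443.6, -12.0, 7.9]
tool_rot: [2.384, 1.57, 0.806]
force: [-0.9, -0.1, 6.0]
width: 48.8
shift [ 0.009 -0.006  0.004] spin 0.000 | t 22.80 tcp [443.6 -12.    7.9] jaw -0.008 w 48.8 F [-0.9 -0.1  6. ] q7 0.97
clock: 23.3
eef_pos: [443.8, -11.6, 87.8]
tool_rot: [1.671, 1.569, 0.094]
force: [0.2, 0.2, -1.6]
width: 48.3
shift [-0.019  1.91   2.325] spin -0.105 | t 23.30 tcp [443.8 -11.6  87.8] jaw -0.007 w 48.3 F [ 0.2  0.2 -1.6] q7 0.81
```

View pics/c13.png

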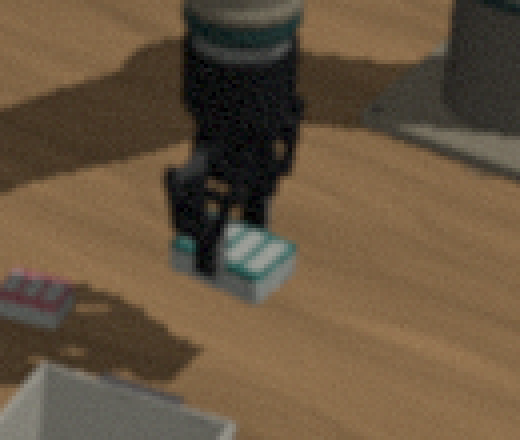

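The box is held level between the pads (crop (235,260)). Carrying it to the lilac tray, gently.

```bash
python3 -m creep '[[[0,0.1,0.12],-0.05,0.7],[[0,0.25,0.3],-0.1,0.7],[[0,0.45,0.55],-0.1,0.7],[[0,0.65,0.8],-0.1,0.7],[[0,0.82,1],-0.1,0.7]]'; python3 -m creep '[[[0,0.2,0.25],0,0.7],[[0,0.4,0.5],0,0.7],[[0,0.6,0.75],0,0.7],[[0,0.7,0.87],0,0.7],[[0,0.75,0.92],0,0.7],[[0,0.75,0.92],0,0.7]]';python3 plan.py 633.3 -245.4 60 0.076
```

```text
clock: 23.85
eef_pos: [524.6, -114.2, 85.8]
tool_rot: [-1.821, 1.569, 2.961]
force: [0.1, -0.4, -1.5]
width: 48.3
clock: 24.45
eef_pos: [605.3, -199.4, 85.7]
tool_rot: [-2.148, 1.568, 2.634]
force: [-0.1, 0.2, -0.4]
width: 48.3
shift [0.256 0.248 0.479] spin -0.008 | t 24.45 tcp [ 605.3 -199.4   85.7] jaw 0.070 w 48.3 F [-0.1  0.2 -0.4] q7 0.92
```

```bash
python3 -m creep '[[[0,0.12,0.2],0,0.7],[[0.1,0.24,0.38],0,0.7],[[0.2,0.24,0.47],0,0.7],[[0.25,0.24,0.47],0,0.7],[[0.25,0.24,0.47],0,0.7],[[0.25,0.24,0.47],0,0.7]]';python3 plan.py 633.3 -245.4 25 0.076;  python3 - <<'E'
from meas import *
s=cams.get_image("scene");i=cams.get_image("top")
o=np.hstack([cv2.resize(s[110:220,100:230],(390,330),interpolation=3),cv2.resize(i[110:220,280:410],(390,330),interpolation=3)])
cv2.imwrite("pics/c14.png",o)
E
```

```text
clock: 25.05
eef_pos: [632.6, -242.7, 62.0]
tool_rot: [-2.651, 1.569, 2.133]
force: [-0.2, 0.9, -1.6]
width: 48.7
shift [0.37  0.005 0.028] spin -0.006 | t 25.05 tcp [ 632.6 -242.7   62. ] jaw 0.071 w 48.7 F [-0.2  0.9 -1.6] q7 0.94
```

View pics/c14.png

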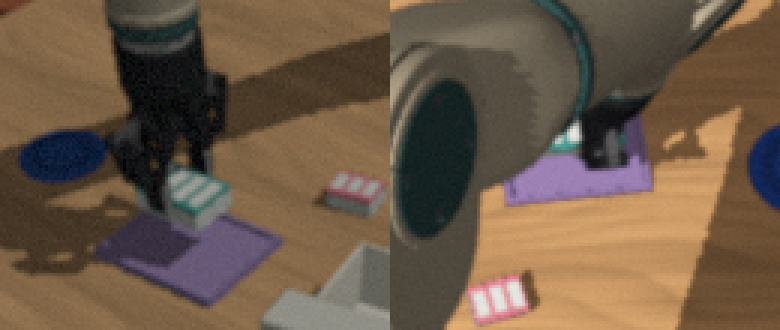

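```bash
python3 -m creep '[[[0.2,0,0.02],0,0.7],[[0.37,0,0.02],0,0.7],[[0.44,0,0.02],0,0.7],[[0.44,0,0.02],0,0.7],[[0.44,0,0.02],0,0.7],[[0.44,0,0.02],0,0.7]]';python3 plan.py 633.3 -245.4 12.9 0.076
```

```text
clock: 25.75
eef_pos: [633.8, -246.7, 18.8]
tool_rot: [0.842, 1.57, -0.658]
force: [-0.2, 0.3, -0.7]
width: 48.4
shift [ 0.059 -0.004 -0.014] spin -0.007 | t 25.75 tcp [ 633.8 -246.7   18.8] jaw 0.071 w 48.4 F [-0.2  0.3 -0.7] q7 0.97
```

```bash
python3 -m creep '[[[0.03,0,-0.01],-0.007,0.7],[[0.06,0,-0.01],-0.007,0.7],[[0.06,0,-0.01],-0.007,0.7],[[0.06,0,-0.01],-0.007,0.7],[[0.06,0,-0.01],-0.007,0.7]]';python3 plan.py 633.3 -245.4 12.9 0.076
```

```text
clock: 26.25
eef_pos: [633.8, -245.2, 13.0]
tool_rot: [1.647, 1.57, 0.153]
force: [-1.1, 1.2, 4.4]
width: 48.5
shift [ 0.001 -0.005  0.001] spin 0.001 | t 26.25 tcp [ 633.8 -245.2   13. ] jaw 0.077 w 48.5 F [-1.1  1.2  4.4] q7 0.98
```

Contact felt (4 N). Release and lift.

```bash
python3 -m creep '[[[0,0,0],0,0.4],[[0,0,0],0,0.3],[[0,0,0],0,0.3],[[0,0,0],0,0.3],[[0,0,0],0,0.3],[[-0.1,0,0],0,0.3],[[-0.4,0,0],0,0.3],[[-0.9,0,0],0,0.3],[[-0.9,0,0],0,0.3],[[-0.9,0,0],0,0.3]]';python3 plan.py 481.3 -163.3 100 0.241
```

```text
clock: 27.25
eef_pos: [634.4, -245.8, 104.6]
tool_rot: [1.186, 1.567, -0.308]
force: [-0.3, -0.6, -1.2]
width: 59.4
shift [ 0.04  -1.463 -0.94 ] spin -0.209 | t 27.25 tcp [ 634.4 -245.8  104.6] jaw 0.077 w 59.4 F [-0.3 -0.6 -1.2] q7 0.92
```

```bash
python3 -m creep '[[[0,-0.4,-0.25],-0.1,0.3],[[0,-0.8,-0.5],-0.2,0.3],[[0,-1,-0.64],-0.209,0.3],[[0,-1,-0.64],-0.209,0.3]]'; python3 -m creep '[[[0,-0.3,-0.3],0,0.25],[[0,-0.5,-0.22],0,0.25],[[0,-0.5,-0.22],0,0.25],[[0,-0.5,-0.22],0,0.25]]';python3 plan.py 481.3 -163.3 60 0.241
python3 - <<'E'
from meas import *
im={n:cams.get_image(n) for n in C}
for n in C: cv2.imwrite(f"pics/{n}15.png",im[n])
s,i=im["scene"],im["top"]
o=np.hstack([cv2.resize(s[110:220,120:250],(390,330),interpolation=3),cv2.resize(i[110:220,270:400],(390,330),interpolation=3)])
cv2.imwrite("pics/c15.png",o)
E
```

```text
clock: 27.65
eef_pos: [524.2, -186.0, 101.2]
tool_rot: [-2.468, 1.563, 2.485]
force: [0.8, -0.0, -0.3]
width: 59.9
clock: 28.05
eef_pos: [475.8, -180.3, 102.1]
tool_rot: [0.657, 1.57, -0.675]
force: [0.2, -0.3, 0.2]
width: 63.8
shift [ 0.421  0.093 -0.153] spin -0.002 | t 28.05 tcp [ 475.8 -180.3  102.1] jaw 0.240 w 63.8 F [ 0.2 -0.3  0.2] q7 1.19
```

View pics/c15.png

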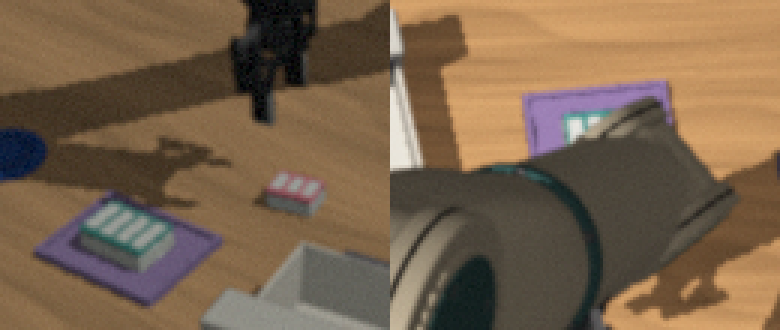

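```bash
cat > lm.py <<'E'
from meas import *
def lidmask(img,u,v,w):
    H=cv2.cvtColor(img,cv2.COLOR_BGR2HSV).astype(int);h,s=H[...,0],H[...,1]
    m=((s<42)|((h>55)&(h<105))).astype(np.uint8);z=np.zeros_like(m);z[v-w:v+w,u-w:u+w]=m[v-w:v+w,u-w:u+w]
    z=cv2.morphologyEx(z,cv2.MORPH_CLOSE,np.ones((3,3)));k,l,st,_=cv2.connectedComponentsWithStats(z,connectivity=4)
    return (l==1+np.argmax(st[1:,4])).astype(np.uint8)
E
python3 - <<'E'
from lm import *
s=cv2.imread("pics/scene15.png")
m=lidmask(s,162,188,22);print(m.sum(),fit("scene",m,prism(50,74,25,5),[633,-245,.08]))
m2=mask("scene",s,218,174,18,"pale");print(m2.sum(),fit("scene",m2,prism(36,50,22),[481,-163,.24]))
m3=mask("scene",s,163,193,40,"lilac")|m;print(m3.sum())
for p in [(633.8,-245.6,.077)]:
  print(proj("scene",place(prism(50,74,25,5),p)).round(1).tolist())
v=s.copy();c,_=cv2.findContours(m,0,1);cv2.drawContours(v,c,-1,(0,255,0),1);c,_=cv2.findContours(m2,0,1);cv2.drawContours(v,c,-1,(0,255,0),1)
cv2.imwrite("pics/m15.png",cv2.resize(v[140:230,120:250],None,fx=5,fy=5,interpolation=0))
E
```

```text
537 (array([ 6.34294797e+02, -2.44702136e+02,  6.58148437e-02]), np.float64(0.07193844020366669))
237 (array([ 4.82687969e+02, -1.62576886e+02,  2.42438598e-01]), np.float64(0.06830944865942001))
1289
[[158.4, 182.6], [178.3, 190.9], [146.9, 191.8], [167.1, 200.6], [157.2, 175.9], [177.4, 184.1], [145.5, 185.0], [166.0, 193.7]]
```

View pics/m15.png

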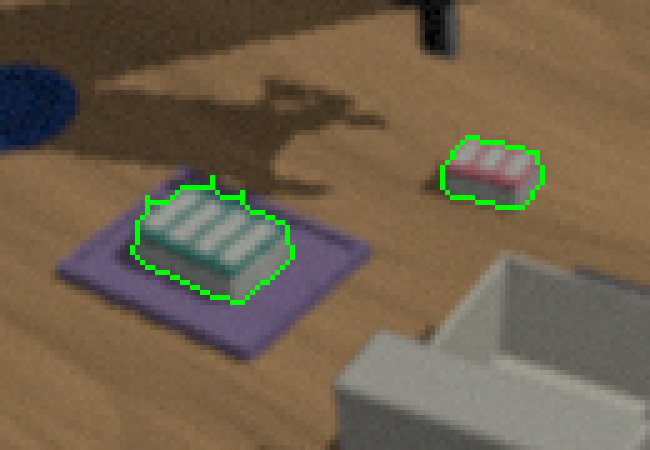

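Scene camera puts the large box at (634.3,-244.7), yaw 0.07, flat in the tray, and the robot's own pose agrees within 1 mm. Now the small box.

```bash
python3 plan.py 482.3 -162.9 55 0.241; python3 -m creep '[[[0.2,0.1,-0.1],0,0.25],[[0.4,0.107,-0.15],0,0.25],[[0.47,0.107,-0.15],0,0.25],[[0.47,0.107,-0.15],0,0.25],[[0.47,0.107,-0.15],0,0.25],[[0.47,0.107,-0.15],0,0.25]]';python3 plan.py 482.3 -162.9 8 0.241
```

```text
shift [ 0.47   0.098 -0.151] spin 0.000 | t 28.15 tcp [ 476.3 -179.9  102. ] jaw 0.241 w 63.8 F [-0.  -0.  -0.5] q7 1.19
clock: 28.75
eef_pos: [482.3, -163.3, 56.0]
tool_rot: [0.792, 1.569, -0.538]
force: [-0.5, -0.4, 0.3]
width: 64.4
shift [ 0.48   0.    -0.005] spin -0.001 | t 28.75 tcp [ 482.3 -163.3   56. ] jaw 0.240 w 64.4 F [-0.5 -0.4  0.3] q7 1.22
```

```bash
python3 -m creep '[[[0.25,0,0],0,0.25],[[0.47,0,0],0,0.25],[[0.47,0,0],0,0.25],[[0.47,0,0],0,0.25],[[0.47,0,0],0,0.4],[[0.47,0,0],0,0.55],[[0.47,0,0],0,0.8],[[0.47,0,0],0,0.8],[[0.47,0,0],0,0.8],[[0.47,0,0],0,0.8],[[0.47,0,0],0,0.8]]';python3 plan.py 482.3 -162.9 8 0.241;python3 -m creep '[[[-0.1,0,0],0,0.8],[[-0.4,0,0],0,0.8],[[-0.9,0,0],0,0.8],[[-0.9,0,0],0,0.8],[[-0.9,0,0],0,0.8]]';python3 plan.py 634 -245.2 90 0.073
python3 - <<'E'
from h import *
s=cams.get_image("scene")
cv2.imwrite("pics/c16.png",cv2.resize(s[90:200,150:280],(520,440),interpolation=3))
E
```

```text
clock: 29.85
eef_pos: [482.4, -162.8, 9.6]
tool_rot: [1.131, 1.569, -0.199]
force: [-0.1, 1.9, 7.4]
width: 34.2
shift [ 0.016 -0.001  0.001] spin -0.001 | t 29.85 tcp [ 482.4 -162.8    9.6] jaw 0.241 w 34.2 F [-0.1  1.9  7.4] q7 1.29
clock: 30.35
eef_pos: [482.7, -162.4, 100.0]
tool_rot: [1.158, 1.568, -0.172]
force: [0.1, -0.1, -1.2]
width: 34.6
shift [0.105 1.272 1.165] spin 0.214 | t 30.35 tcp [ 482.7 -162.4  100. ] jaw 0.241 w 34.6 F [ 0.1 -0.1 -1.2] q7 1.17
```

View pics/c16.png

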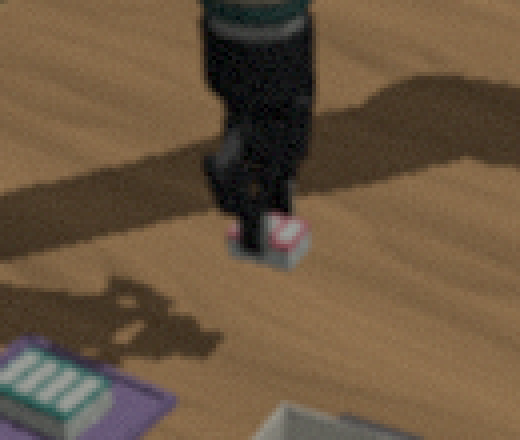

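```bash
python3 -m creep '[[[0,0.1,0.1],0.1,0.8],[[0,0.3,0.28],0.21,0.8],[[0,0.5,0.46],0.21,0.8],[[0,0.75,0.69],0.21,0.8],[[0,0.9,0.82],0.21,0.8],[[0,0.9,0.82],0.21,0.8]]'; python3 plan.py 634 -245.1 70 0.074
```

```text
clock: 31.0
eef_pos: [590.0, -221.9, 96.8]
tool_rot: [-0.347, 1.57, -1.842]
force: [0.2, -0.2, -1.3]
width: 34.2
shift [0.268 0.421 0.265] spin 0.002 | t 31.00 tcp [ 590.  -221.9   96.8] jaw 0.076 w 34.2 F [ 0.2 -0.2 -1.3] q7 0.97
```

```bash
python3 -m creep '[[[0,0.15,0.1],0,0.8],[[0.1,0.35,0.2],0,0.8],[[0.2,0.42,0.26],0,0.8],[[0.27,0.42,0.26],0,0.8],[[0.27,0.42,0.26],0,0.8],[[0.27,0.42,0.26],0,0.8],[[0.27,0.42,0.26],0,0.8]]'; python3 plan.py 634 -245.1 45 0.074
```

```text
clock: 31.7
eef_pos: [632.0, -243.3, 71.7]
tool_rot: [-2.701, 1.57, 2.086]
force: [-0.4, -0.2, 0.2]
width: 34.6
shift [0.267 0.019 0.02 ] spin 0.002 | t 31.70 tcp [ 632.  -243.3   71.7] jaw 0.075 w 34.6 F [-0.4 -0.2  0.2] q7 0.95
```

```bash
python3 -m creep '[[[0.1,0.01,0.01],0,0.8],[[0.2,0.01,0.01],0,0.8],[[0.26,0.01,0.01],0,0.8],[[0.26,0.01,0.01],0,0.8],[[0.26,0.01,0.01],0,0.8],[[0.26,0.01,0.01],0,0.8]]'; python3 plan.py 634 -245.1 39.6 0.074;python3 - <<'E'
from h import *
s=cams.get_image("scene");i=cams.get_image("top")
o=np.hstack([cv2.resize(s[130:220,110:220],(396,324),interpolation=3),cv2.resize(i[120:210,290:400],(396,324),interpolation=3)])
cv2.imwrite("pics/c17.png",o)
E
```

```text
clock: 32.3
eef_pos: [633.8, -244.7, 45.5]
tool_rot: [0.75, 1.57, -0.745]
force: [-0.1, 0.3, -1.3]
width: 34.3
shift [0.059 0.002 0.004] spin 0.002 | t 32.30 tcp [ 633.8 -244.7   45.5] jaw 0.076 w 34.3 F [-0.1  0.3 -1.3] q7 0.96
```

View pics/c17.png

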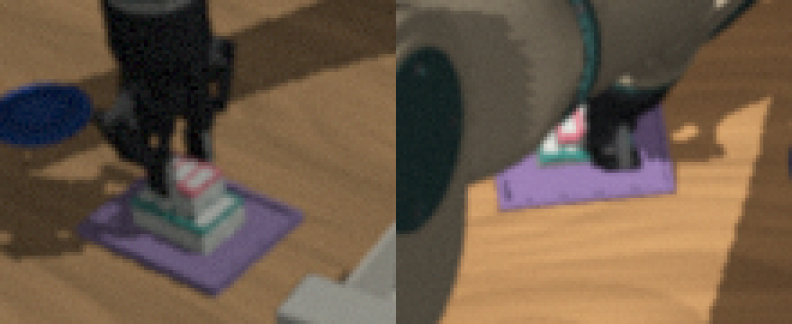

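The small box hovers centred over the large one (scene crop (195,185)). Lowering the last 6 mm.

```bash
python3 -m creep '[[[0.03,0,0],0,0.8],[[0.056,0,0],0,0.8],[[0.056,0,0],0,0.8],[[0.056,0,0],0,0.8],[[0.056,0,0],0,0.8]]'; python3 plan.py 634 -245.1 39.6 0.074
```

```text
clock: 32.9
eef_pos: [633.7, -244.5, 39.7]
tool_rot: [1.251, 1.571, -0.244]
force: [-0.3, 1.1, 0.8]
width: 34.1
shift [0.001 0.003 0.006] spin 0.002 | t 32.90 tcp [ 633.7 -244.5   39.7] jaw 0.076 w 34.1 F [-0.3  1.1  0.8] q7 0.97
```

```bash
python3 -m creep '[[[0.004,0,0],0,0.8],[[0.004,0,0],0,0.55],[[0.004,0,0],0,0.4],[[0.004,0,0],0,0.35],[[0.004,0,0],0,0.35],[[0.004,0,0],0,0.35],[[-0.05,0,0],0,0.35],[[-0.3,0,0],0,0.35],[[-0.8,0,0],0,0.35],[[-0.9,0,0],0,0.35],[[-0.9,0,0],0,0.35]]';python3 plan.py 470 100 200
```

```text
clock: 34.0
eef_pos: [635.1, -245.5, 132.7]
tool_rot: [1.099, 1.566, -0.396]
force: [-0.2, 0.7, -1.1]
width: 55.7
shift [-0.688 -1.382 -3.568] | t 34.00 tcp [ 635.1 -245.5  132.7] jaw 0.076 w 55.7 F [-0.2  0.7 -1.1] q7 0.91
```

Retreating to clear the view: away toward the robot at z ≈ 200.

```bash
python3 -m creep '[[[-0.4,-0.3,-0.4],0,0.35],[[-0.7,-0.4,-0.8],0,0.35],[[-0.7,-0.4,-1],0,0.35],[[-0.7,-0.4,-1],0,0.35]]';python3 -m creep '[[[0,-0.2,-0.4],0,0.35],[[0,-0.4,-0.8],0,0.35],[[0,-0.4,-1],0,0.35],[[0,-0.4,-1],0,0.35]]';python3 -m creep '[[[0,-0.2,-0.4],0,0.35],[[0,-0.4,-0.8],0,0.35],[[0,-0.4,-1],0,0.35],[[0,-0.4,-1],0,0.35],[[0,-0.4,-1],0,0.35]]'
python3 - <<'E'
from lm import *
s=cams.get_image("scene");i=cams.get_image("top");cv2.imwrite("pics/scene18.png",s);cv2.imwrite("pics/top18.png",i)
o=np.hstack([cv2.resize(s[130:220,110:220],(396,324),interpolation=3),cv2.resize(i[120:210,290:400],(396,324),interpolation=3)])
cv2.imwrite("pics/c18.png",o)
E
```

```text
clock: 34.4
eef_pos: [586.1, -141.5, 199.3]
tool_rot: [-3.053, 1.566, 1.741]
force: [0.7, 0.4, 0.9]
width: 55.5
clock: 34.8
eef_pos: [537.5, -47.1, 198.0]
tool_rot: [-2.228, 1.566, 2.565]
force: [0.7, 0.3, -0.5]
width: 55.9
clock: 35.3
eef_pos: [491.8, 44.2, 199.4]
tool_rot: [0.061, 1.569, -1.435]
force: [-0.0, -1.0, -0.2]
width: 55.6
```

View pics/c18.png

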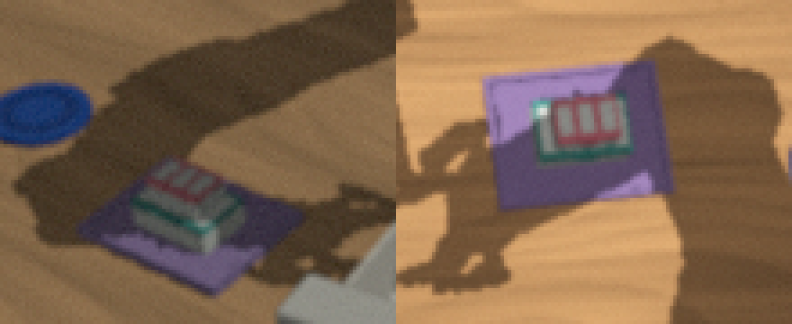

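View pics/top18.png

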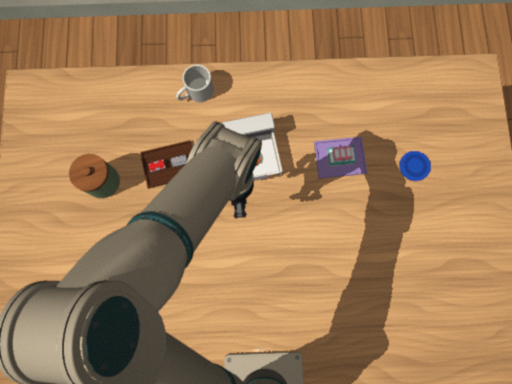

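View pics/scene18.png

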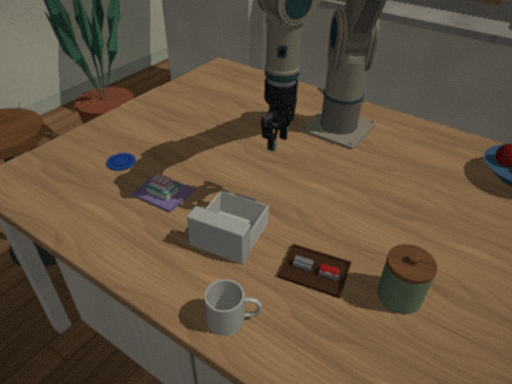

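The stack sits in the arm's shadow; the top box seems shifted right in the top view (partly parallax). Moving the arm further away to measure.

```bash
python3 plan.py 330 400 210; python3 -m creep '[[[0,-0.2,-0.4],0,0.35],[[0,-0.4,-0.8],0,0.35],[[0,-0.4,-1],0,0.35],[[0,-0.4,-1],0,0.35]]';python3 -m creep '[[[0,-0.2,-0.4],0,0.35],[[0,-0.4,-0.8],0,0.35],[[0,-0.4,-1],0,0.35],[[0,-0.4,-1],0,0.35]]';python3 -m creep '[[[0,-0.2,-0.4],0,0.35],[[0,-0.4,-0.8],0,0.35],[[0,-0.4,-1],0,0.35],[[0,-0.4,-1],0,0.35],[[0,-0.4,-1],0,0.35]]'
python3 - <<'E'
from lm import *
s=cams.get_image("scene");i=cams.get_image("top");cv2.imwrite("pics/scene19.png",s);cv2.imwrite("pics/top19.png",i)
o=np.hstack([cv2.resize(s[150:210,130:195],(390,360),interpolation=3),cv2.resize(i[128:188,308:373],(390,360),interpolation=3)])
cv2.imwrite("pics/c19.png",o)
E
```

```text
shift [-0.111 -1.355 -3.675] | t 35.40 tcp [491.9  43.4 199.6] jaw 0.073 w 55.4 F [ 0.3 -0.6  0.9] q7 0.53
clock: 35.8
eef_pos: [443.8, 144.1, 199.4]
tool_rot: [-2.674, 1.57, 2.118]
force: [0.7, -1.0, 0.7]
width: 55.4
clock: 36.2
eef_pos: [397.2, 240.3, 199.6]
tool_rot: [1.502, 1.57, 0.009]
force: [0.8, -0.4, 0.0]
width: 55.7
clock: 36.7
eef_pos: [350.9, 333.4, 199.9]
tool_rot: [0.814, 1.569, -0.684]
force: [-0.8, 0.1, 0.7]
width: 55.5
```

View pics/c19.png

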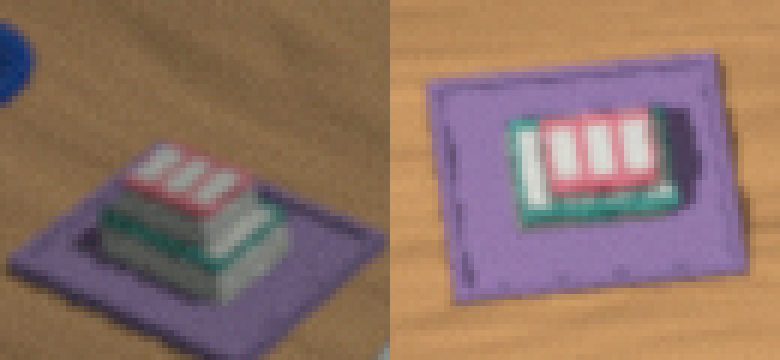

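Run:
```python
from lm import *
out=[]
for n,(x0,y0,x1,y1) in (("scene",(130,150,195,210)),("top",(308,128,373,188))):
    im=cv2.imread(f"pics/{n}19.png");S=6
    H=cv2.cvtColor(im,cv2.COLOR_BGR2HSV).astype(int);h,s,V=H[...,0],H[...,1],H[...,2]
    z=np.zeros(h.shape,np.uint8);z[y0:y1,x0:x1]=1
    pink=(((h<9)|(h>160))&(s>45)).astype(np.uint8)*z
    teal=((h>70)&(h<100)&(s>45)).astype(np.uint8)*z
    v=cv2.resize(im[y0:y1,x0:x1],None,fx=S,fy=S,interpolation=3)
    def draw(pts,p,c):
        q=((proj(n,place(pts,p))-[x0,y0]+.5)*S-.5).round().astype(int)
        cv2.polylines(v,[q[[4,5,7,6]].reshape(-1,1,2)],True,c,1)
    draw(prism(50,74,25,5),(634,-245.2,.074),(0,255,255));draw(prism(36,50,22,30),(634,-245.2,.074),(255,255,0))
    out.append(v)
    # pink hull fit : lid top face only
    def hullmask(m):
        k,l,st,_=cv2.connectedComponentsWithStats(m,connectivity=8);m=(l==1+np.argmax(st[1:,4])).astype(np.uint8)
        o=np.zeros_like(m);cv2.fillConvexPoly(o,cv2.convexHull(cv2.findNonZero(m)),1);return o
    for lz in(2,4,6):
        print(n,"pink lid t",lz,[np.round(a,3) for a in fit(n,hullmask(pink),prism(36,50,lz,52-lz),[634,-245,.07])])
        print(n,"teal lid t",lz,[np.round(a,3) for a in fit(n,hullmask(teal),prism(50,74,lz,30-lz),[634,-245,.07])])
cv2.imwrite("pics/w19.png",np.hstack(out))
```

```text
scene pink lid t 2 [array([ 6.36014e+02, -2.42811e+02,  4.10000e-02]), np.float64(0.219)]
scene teal lid t 2 [array([ 6.39035e+02, -2.41145e+02,  1.03000e-01]), np.float64(0.39)]
scene pink lid t 4 [array([ 6.34620e+02, -2.44265e+02,  7.10000e-02]), np.float64(0.16)]
scene teal lid t 4 [array([ 6.37332e+02, -2.42513e+02,  9.00000e-02]), np.float64(0.432)]
scene pink lid t 6 [array([ 6.33964e+02, -2.44926e+02,  3.90000e-02]), np.float64(0.105)]
scene teal lid t 6 [array([ 6.37035e+02, -2.44573e+02,  1.28000e-01]), np.float64(0.476)]
top pink lid t 2 [array([ 6.32130e+02, -2.43394e+02,  8.70000e-02]), np.float64(0.128)]
top teal lid t 2 [array([ 6.29242e+02, -2.42580e+02, -8.00000e-03]), np.float64(0.462)]
top pink lid t 4 [array([ 6.32125e+02, -2.44019e+02,  9.40000e-02]), np.float64(0.115)]
top teal lid t 4 [array([ 6.29648e+02, -2.43044e+02,  2.00000e-03]), np.float64(0.478)]
top pink lid t 6 [array([ 6.32181e+02, -2.43929e+02,  9.30000e-02]), np.float64(0.101)]
top teal lid t 6 [array([ 6.30250e+02, -2.43419e+02,  2.00000e-02]), np.float64(0.494)]
```

View pics/w19.png

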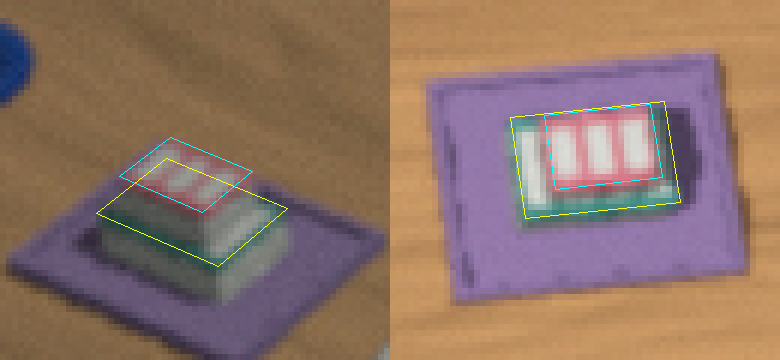

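The wireframes of a centred stack (both at 634,-245, yaw 0.07) match both views to within about half a pixel (≈1–1.5 mm). Last check of everything else.

Run:
```python
from meas import *
a,b=cv2.imread("pics/scene0.png"),cv2.imread("pics/scene19.png")
for nm,(x0,y0,x1,y1) in dict(canister=(375,240,440,315),disc=(100,150,140,175)).items():
    (dx,dy),r=cv2.phaseCorrelate(a[y0:y1,x0:x1,1].astype(float),b[y0:y1,x0:x1,1].astype(float),cv2.createHanningWindow((x1-x0,y1-y0),cv2.CV_64F));print(nm,"shift px",round(dx,2),round(dy,2),round(r,2))
t=cv2.imread("pics/top19.png")
o=np.vstack([np.hstack([cv2.resize(b[240:300,270:360],(390,260),interpolation=3),cv2.resize(b[150:220,110:215],(390,260),interpolation=3)]),np.hstack([cv2.resize(t[120:190,130:235],(390,260),interpolation=3),cv2.resize(t[110:190,200:320],(390,260),interpolation=3)])])
cv2.imwrite("pics/fin.png",o)
```

```text
canister shift px -0.01 0.47 1.17
disc shift px -0.17 0.33 0.89
```

View pics/fin.png

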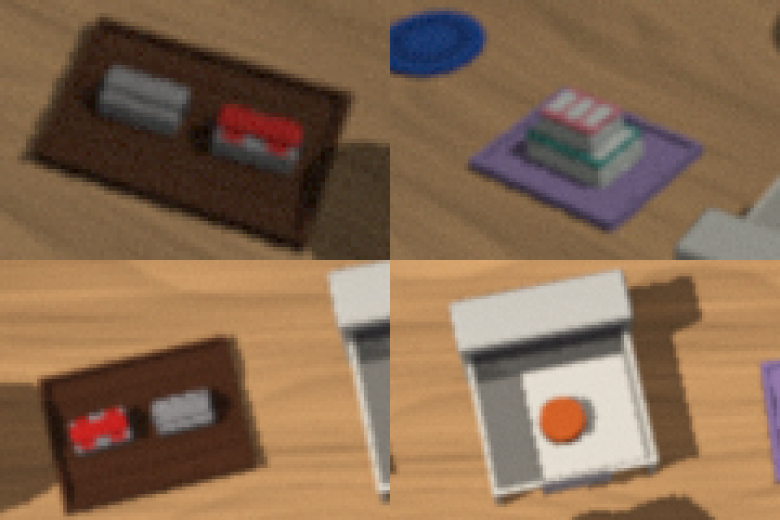

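Both clips lie flat in the wooden tray, the cap is on the bin floor, the stack is upright, and the bystanders have moved by less than half a pixel. Handing in.

```bash
python3 -c "
from cell import order,readout
print(order.finish_job(), readout.read_state()['clock'])"
```

```text
the job is handed in; nothing more can be done
the job is handed in; nothing more can be done
```

The job is done and handed in at about 37 s, in the order asked. The orange cap went into the bin, then the steel and red clips into the wooden tray. The large pill box then went into the lilac tray, with the small one on top.

**Final pictures:**
- The cap lies on the bin floor and both clips lie flat in the wooden tray.
- The two pill boxes are upright, stacked long side along long side.
- The canister and the blue disc have shifted by less than half a pixel, which is within image noise.

**Centring:** A centred-stack outline at about (634, -245) mm matches both camera views to roughly 1–1.5 mm. The two cameras disagree on the small box by about 2 mm, which is within their calibration error.

**A check that failed:** Refitting the large box's lid after stacking gave no usable answer, because the small box hides part of it. I relied on the fit made before stacking and the robot's own release position, which agree to about 1 mm.

**Forces:** The wrist-force readings I took never passed 10 N.

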